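# Stir the waxed finial balls

## Task

The freshly waxed finial balls in the covered stoneware dish will stick if they dry where they lie: take the lid off and lay it flat on the cork mat, then take the beech paddle from the tool rack and, with its blade down on the floor of the dish, stir the balls about, in the middle as well as along the wall, until every one of them has been rolled clear of the spot where it lay, by about its own width. Then hang the paddle up in the rack again by its collar, and leave the dish open in its place with all seven balls in it; touch the balls with the paddle only, and do not disturb the brush, the movement frames, the whistle or the other parts lying about.

Things in the scene. Friction and masses are not known exactly. Their poses are not given: they have to be found in the camera images.
- dish: heavy stoneware dish, open, round, loose, about 1.3 kg: 190 mm outside diameter at the rim, 58 mm high, wall 6 mm thick, flaring evenly outwards (inside diameter 102 mm at the floor, 178 mm at the rim), flat inner floor 8 mm above its underside. Origin at the centre of its underside, z up.
- lid: round beech lid, at first on the dish: disc 196 mm across, 10 mm thick, resting on the rim, with a 148 mm plug 8 mm deep below (loose fit) on which it stands when laid down; on top a neck and a knob 32 mm across. Origin: centre of the disc's underside (58 mm above the tray on the dish); disc top z = 10 mm, knob z = 18 to 50 mm. About 0.18 kg.
- mat: round cork mat, 200 mm diameter, 4 mm thick, fixed flat on the tray on the other side of the dish from the tool rack. Origin at the centre of its underside. A lid laid on it has its origin 12 mm above the mat's origin.
- rack: beech tool rack, fixed, 90 x 200 mm, with a slotted top board 80 mm deep (x), 12 mm thick, its upper face 150 mm above the tray, nothing higher. Three 18 mm wide slots at y = -60, 0, +60 mm run along x, open at the -x edge (x = -40 mm, towards the robot), closed at x = +12 mm. Tools hang at x = 0 in the outer slots, the middle one is empty. Origin: centre of its underside.
- paddle: beech stirring paddle, 195 mm long, 50 g, hanging upright in an outer slot of the rack. Origin on its axis under its collar (150 mm up when hung), z up. Collar 32 mm across, z = 0 to 8 mm, rests on the top board. Flat-sided handle 20 (x) by 16 mm (y), z = 8 to 70 mm. Below: shaft 13 mm across to z = -75 mm, flat blade 26 mm wide (x), 8 mm thick, z = -65 to -125 mm.
- paddle_tip (a point): the lowest point of the paddle's blade, on its axis, 125 mm below the collar's underside (25 mm above the tray while it hangs).
- brush: dusting brush hanging in the other outer slot of the rack, beech too but with a round waisted handle ending in a ball, a steel ferrule and a round tuft of bristles; 184 mm long, top 66 mm above its collar's underside, collar like the paddle's. Not needed, leave it hanging. Origin on its axis on the underside of its collar.
- stand: bystander, fixed: slotted beech stand 72 x 270 mm holding three brass movement frames upright, 119 mm high, beyond the dish. Origin at the centre of its underside, long side along y.
- platform: bystander: green-painted pine bird platform, flat, 110 x 45 mm, 24 mm high. Origin at the centre of its underside, long side along x.
- pinion: bystander: steel pinion on its arbor, lying, 90 mm long, 29 mm high. Origin under its middle, long side along x.
- guide: bystander: turned cherry pendulum guide standing on its foot close beside the dish, 52 mm foot diameter, 76 mm high. Origin at the centre of its underside.
- whistle: bystander, fixed: wooden cuckoo whistle standing upright, 36 x 32 mm, with a bellows 44 x 44 mm on top, 126 mm high; it stands close beside the dish, on the side where the guide does not. Origin at the centre of its underside.
- gong: bystander, fixed: coil gong, a steel wire spiral of 84 mm diameter on a beech block, 26 mm high. Origin at the centre of its underside.
- hooktray: bystander, fixed: low beech tray 105 x 65 mm, 14 mm high, with two nickel weight hooks in it. Origin at the centre of its underside.
- ball1: turned cherry finial ball of 28 mm diameter, 11 g, slippery with wax, one of seven alike that lie loose in a single layer on the dish's floor (under the lid at first). Origin at its centre.
- ball2: turned cherry finial ball of 28 mm diameter, 11 g, slippery with wax, one of seven alike that lie loose in a single layer on the dish's floor (under the lid at first). Origin at its centre.
- ball3: turned cherry finial ball of 28 mm diameter, 11 g, slippery with wax, one of seven alike that lie loose in a single layer on the dish's floor (under the lid at first). Origin at its centre.
- ball4: turned cherry finial ball of 28 mm diameter, 11 g, slippery with wax, one of seven alike that lie loose in a single layer on the dish's floor (under the lid at first). Origin at its centre.
- ball5: turned cherry finial ball of 28 mm diameter, 11 g, slippery with wax, one of seven alike that lie loose in a single layer on the dish's floor (under the lid at first). Origin at its centre.
- ball6: turned cherry finial ball of 28 mm diameter, 11 g, slippery with wax, one of seven alike that lie loose in a single layer on the dish's floor (under the lid at first). Origin at its centre.
- ball7: turned cherry finial ball of 28 mm diameter, 11 g, slippery with wax, one of seven alike that lie loose in a single layer on the dish's floor (under the lid at first). Origin at its centre.
Things that resemble listed ones, but are neither listed nor needed, are in the scene too. Leave any blue or green look-alike of the paddle alone.

How it is judged:
By the outcome, as a careful person would: the job done as asked, in the order asked, and still so for the second after the job is handed in, with the robot touching nothing.
It also fails if it takes over 72 s, if anything falls off the work surface, if the arm or the gripper's body presses on something with over 40 N, if the wrist force passes 120 N, or if a joint passes its speed limit or range.

## Robot

A 7-joint arm with a two-finger parallel gripper is mounted at the origin on the work surface. World frame = base frame: x ahead of the robot, y to its left, z up, the work surface at z = 0. Lengths are in m, angles in rad, forces in N, time in s.
With the tool pointing down it reaches from about 0.425 to 0.925 m from the base axis. Payload 6.8 kg.
Tool frame: the origin (TCP) lies midway between the tips of the shut fingers; the grasp point (between the pads) lies 19 mm behind it (hold_point_z is the distance from the TCP to the grasp point, in m); z points along the fingers, x is the direction in which the jaws open and shut, and the axes are right-handed (so a half turn about z gives the same grasp; the last joint's range is limited). The gripper opens to 88 mm and grips with 3 to 60 N. Pads are 20 mm wide; open, the fingers measure 115 mm over their backs; the gripper's body (75 mm by 178 mm) begins 61 mm behind the grasp point.
Start: joints at [1.171, 0.477, 0.022, 1.555, -0.011, 1.109, -0.083], TCP at [0.194, -0.646, 0.223] pointing down, gripper open.
Joint ranges: [-2.96, 2.96], [-0.34, 2.1], [-1.41, 1.46], [0.24, 2.44], [-1.37, 4.51], [0.17, 1.92], [-2.96, 2.96]. Speed limits (rad/s): [2.39, 2.39, 3.14, 3.14, 3.14, 3.14, 3.14].

## Interface

Orientations are given as a rotation vector (axis times angle).
In Python, from station import observe, get_image, calibration, close_job, hold_point_z gives the robot as it stands.
- The arm moves only by the tool send_rows, never from a script. Its argument "commands" is a list of rows, each a list of 6 numbers: the shift along the tool's x, y, z in mm, then the turn, a rotation vector about the tool's x, y, z in degrees. In form: [[dx, dy, dz, wx, wy, wz], ...]. A call has 1 to 5 rows; each row is the pose to reach, as a shift and turn from the pose commanded when the call began, along the tool's axes at that moment; what a row does not reach only later rows make up. A row lasts 1/8 s, in which the tool goes at most 62.5 mm and 10.7 degrees, less where a joint would pass 70% of its speed; a pose out of reach is approached as far as the arm can. A call with a gripper value outside its range is refused whole. "hand" is the closure, from 0 (fully open) to 1 (shut), set as the call begins (left out, the last holds). The fingers move at their own pace and stop on an object; "squeeze" is the grip in N (left out, the last holds). Time passes only in rows, so rows that repeat a pose let the fingers close. It gives the time, the measured TCP pose, the force and the opening at its end, in the units of the state.
- observe(): the state, without advancing time (a new reading comes with each control period).
- get_image(name): name is "scene" or "top"; returns the picture (420x560x3 uint8, red, green, blue); there is no depth.
- calibration(name): a dict with "intrinsics" (3x3 intrinsics, pixels), "extrinsics" (4x4, takes a point from world to camera coordinates). Camera axes: x right, y down, z forward; pixel columns grow to the right and rows downward; lengths in m; the calibration is good to about 2 mm. A picture is of the moment at which its call begins. calibration takes no time and is no camera call.
- close_job(): hands the job in, once; it reports no verdict.
The state is a dict: "clock": time; "joints": joint angles; "qd": joint speeds; "joint_torque": joint torques, N m; "ee_pos": TCP position; "tool_rot": TCP orientation; "force": force on the tool from outside, world axes, zero at the start; "wrist_torque": the same for the moment, N m; "opening": finger opening in m.
Only numpy, scipy, OpenCV 4.12 (cv2) and the standard library are available. Lean on these libraries where they do the work, as an engineer would, in place of code of your own. Each camera call takes 0.05 s, during which the arm holds its last target.

## Working session

There is one attempt and no reset: what is moved stays moved. The work goes in short steps, Python scripts to look and compute and a tool call to move; the robot and the scene stay as the last step left them, time stands still between calls to the robot, and variables do not carry over. Pictures are saved under pics/ and viewed, and the job is handed in when it is done.

Besides the shell and the picture viewer there is one more tool, called after ">>>" as a command line: name --pt "numbers of a row" for each row, then --argument value for the rest. send_rows: Moves the arm, as the interface text tells. Its arguments: {"type":"object","properties":{"commands":{"type":"array"},"hand":{"type":"number"},"squeeze":{"type":"number"}},"required":["commands"]}

```bash
ls; mkdir -p pics; python3 - <<'E'
from station import *
import cv2,numpy as np
print(observe()); print(hold_point_z if not callable(hold_point_z) else hold_point_z())
for n in("scene","top"):
    im=get_image(n); cv2.imwrite(f"pics/{n}0.png",cv2.resize(im[...,::-1],(800,600),interpolation=cv2.INTER_CUBIC)); np.save(f"pics/{n}0.npy",im)
    c=calibration(n); print(n,c)
E
```

```text
pics
{'clock': 0.0, 'joints': array([ 1.17086836,  0.47776332,  0.02237338,  1.5564178 , -0.01152157,
        1.10931133, -0.08307971]), 'qd': array([-0.00044905,  0.00024976, -0.00076696, -0.00018821,  0.00021479,
        0.00016712,  0.0005633 ]), 'joint_torque': array([ 4.54224801e-05, -5.82860613e+01,  1.53469160e+00, -2.72610551e+01,
       -5.42848930e-02,  1.69122656e-02,  1.22839165e-04]), 'ee_pos': array([ 0.19400181, -0.64590274,  0.22172125]), 'tool_rot': array([-2.52006272e+00,  1.87427207e+00,  2.34459932e-03]), 'force': array([ 0.20068337, -0.47957297, -0.53254373]), 'wrist_torque': array([0.00799972, 0.04917658, 0.01939237]), 'opening': 0.08788826943680432}
0.0187
scene {'intrinsics': array([[507.98806822,   0.        , 287.07645391],
       [  0.        , 507.98806822, 211.5692953 ],
       [  0.        ,   0.        ,   1.        ]]), 'extrinsics': array([[ 0.6058659 ,  0.79553863, -0.00669359, -0.33600298],
       [ 0.50992816, -0.3947814 , -0.76427803, -0.19595394],
       [-0.6106552 ,  0.45963675, -0.64485214,  1.57658728],
       [ 0.        ,  0.        ,  0.        ,  1.        ]])}
top {'intrinsics': array([[447.86611946,   0.        , 280.89202311],
       [  0.        , 447.86611946, 206.94966674],
       [  0.        ,   0.        ,   1.        ]]), 'extrinsics': array([[-0.00164814, -0.99997506, -0.00686756, -0.01632907],
       [-0.98537387,  0.00279423, -0.17038347,  0.55388498],
       [ 0.17039841,  0.00648629, -0.9853539 ,  1.26077992],
       [ 0.        ,  0.        ,  0.        ,  1.        ]])}
```

View pics/scene0.png

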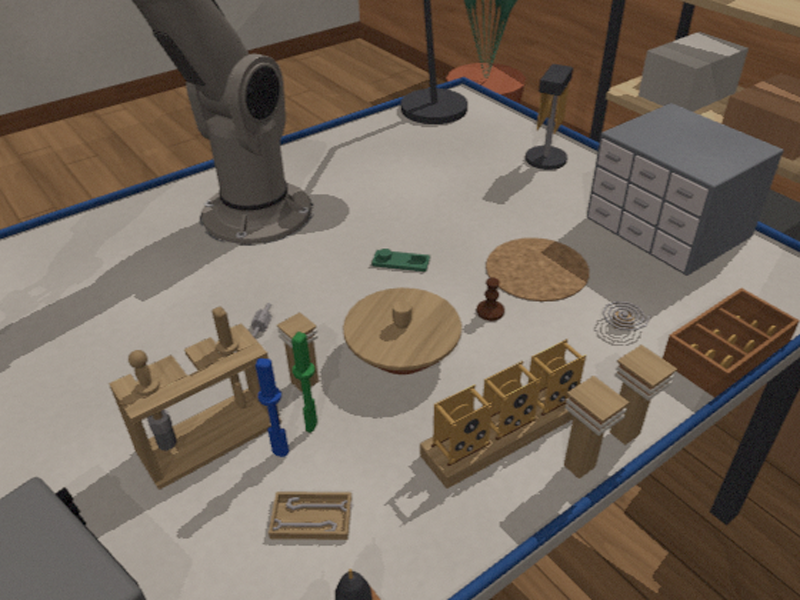

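View pics/top0.png

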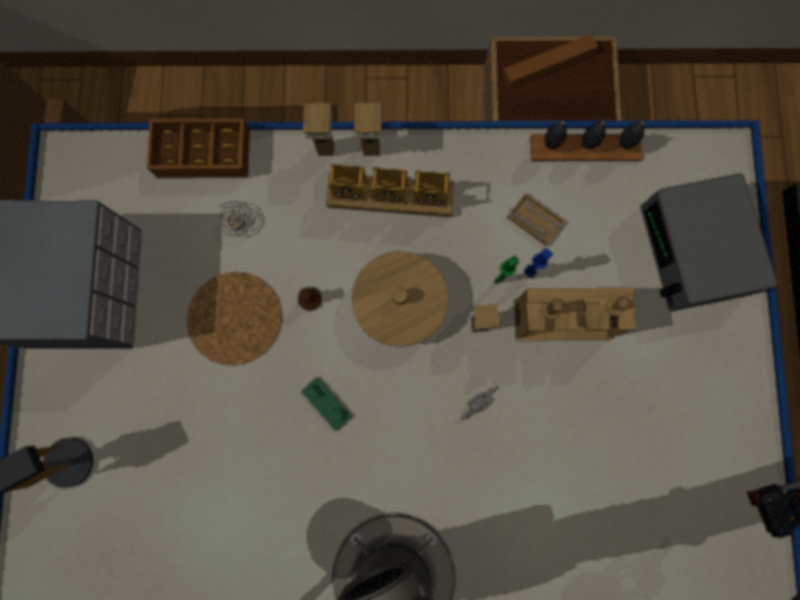

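The top view shows the lid knob at about (400,296), the mat at (235,318) and the rack at (575,313). There are two hanging tools: (556,310), a flat-topped handle, and (622,303), which ends in a ball. Close crops next.

```bash
cat > h.py <<'E'
import numpy as np,cv2
from station import *
C={n:calibration(n) for n in("scene","top")}
def proj(n,p):
    c=C[n];p=np.atleast_2d(p);q=p@c["extrinsics"][:3,:3].T+c["extrinsics"][:3,3];q=q@c["intrinsics"].T
    return q[:,:2]/q[:,2:]
def ray(n,uv):
    c=C[n];R=c["extrinsics"][:3,:3];t=c["extrinsics"][:3,3]
    return -R.T@t, R.T@np.linalg.inv(c["intrinsics"])@np.array([*uv,1.])
def atz(n,uv,z):
    o,d=ray(n,uv); return o+d*(z-o[2])/d[2]
def tri(us,ut):
    P=[C[n]["intrinsics"]@C[n]["extrinsics"][:3] for n in("scene","top")]
    X=cv2.triangulatePoints(P[0],P[1],np.float64(us).reshape(2,1),np.float64(ut).reshape(2,1));X=(X[:3]/X[3]).ravel()
    return X,proj("scene",X)[0]-us,proj("top",X)[0]-ut
def crop(im,u0,v0,w,h,s,fn,grid=10):
    c=cv2.resize(im[v0:v0+h,u0:u0+w,::-1],None,fx=s,fy=s,interpolation=cv2.INTER_CUBIC)
    c=cv2.convertScaleAbs(c,alpha=1.4)
    for g in range((u0//grid+1)*grid,u0+w,grid):
        x=int((g-u0+.5)*s);cv2.line(c,(x,0),(x,6),(0,0,255),1);cv2.putText(c,str(g),(x-10,17),0,.36,(0,0,255),1)
    for g in range((v0//grid+1)*grid,v0+h,grid):
        y=int((g-v0+.5)*s);cv2.line(c,(0,y),(6,y),(0,0,255),1);cv2.putText(c,str(g),(8,y+4),0,.36,(0,0,255),1)
    cv2.imwrite(fn,c)
E
python3 - <<'E'
from h import *
s=np.load("pics/scene0.npy");t=np.load("pics/top0.npy")
crop(t,325,170,130,80,6,"pics/t_rack.png");crop(s,70,200,160,145,4,"pics/s_rack.png")
crop(t,235,165,90,85,7,"pics/t_lid.png");crop(s,230,190,110,85,7,"pics/s_lid.png")
E
```

```text
(no output)
```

View pics/t_rack.png

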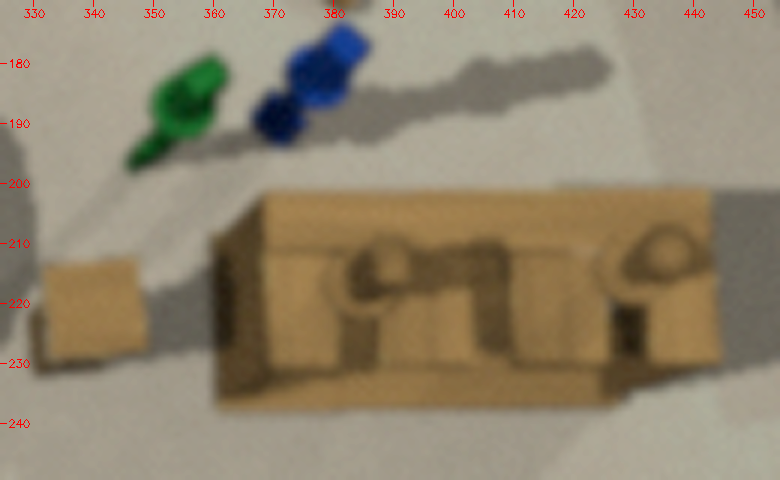

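View pics/s_rack.png

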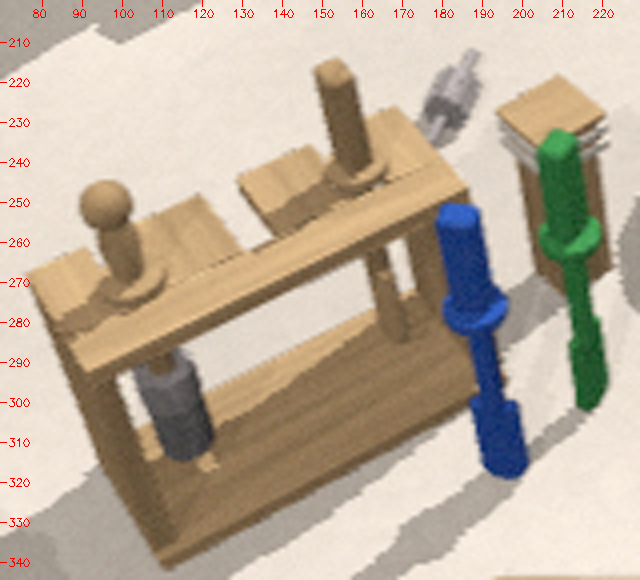

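View pics/t_lid.png

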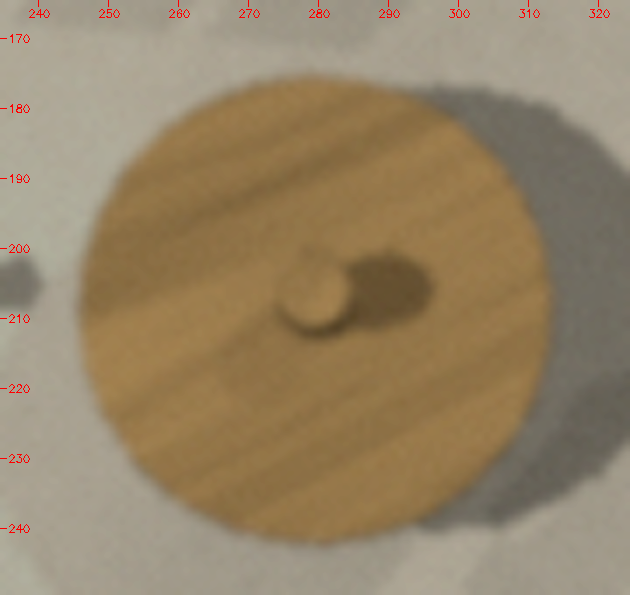

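View pics/s_lid.png

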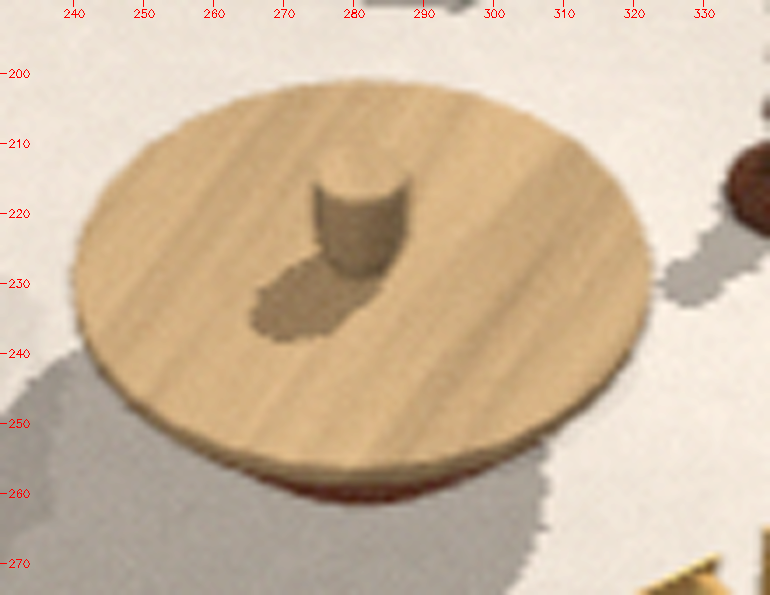

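```bash
python3 - <<'E'
from h import *
np.set_printoptions(precision=4,suppress=True)
print("knobtop",tri((281.3,213.8),(279.3,206)))
print("lid disc top rim centre",tri((281.2,228.3),(279.6,208.8)))
print("handle top",tri((153,216.5),(390,213.5)))
print("collar",tri((158,243),(384.3,218)))
print("brush ball",tri((106,251),(436,211.5)))
# rack top board corners: dish-side near/far
t=np.load("pics/top0.npy");s=np.load("pics/scene0.npy")
for uv in [(369,201.5),(443,201.5),(369,231),(444.5,231.5)]: print("rack corner@.15",atz("top",uv,.15))
print("mat c top@.004",atz("top",(235*.7,318*.7),.004), "scene",atz("scene",(537.5*.7,268*.7),.004))
for n,uv in (("top",(400*.7,298*.7)),): print(atz(n,uv,.068))
E
```

```text
knobtop (array([ 0.5471, -0.0119,  0.1078]), array([-0.6324,  0.0948]), array([-0.5784, -0.3561]))
lid disc top rim centre (array([ 0.5467, -0.0125,  0.063 ]), array([-0.5557,  0.0824]), array([-0.5038, -0.3081]))
handle top (array([ 0.5071, -0.2921,  0.2202]), array([-0.6119,  0.0177]), array([-0.5651, -0.241 ]))
collar (array([ 0.506 , -0.2938,  0.149 ]), array([-0.4209,  0.0142]), array([-0.3823, -0.1648]))
brush ball (array([ 0.5183, -0.4047,  0.203 ]), array([-4.8851, -0.1536]), array([-4.2804, -1.6445]))
rack corner@.15 [ 0.5503 -0.2553  0.15  ]
rack corner@.15 [ 0.5497 -0.454   0.15  ]
rack corner@.15 [ 0.4705 -0.2525  0.15  ]
rack corner@.15 [ 0.4687 -0.4528  0.15  ]
mat c top@.004 [0.5146 0.3328 0.004 ] scene [0.5207 0.3372 0.004 ]
[ 0.5455 -0.0151  0.068 ]
```

```bash
cat >> h.py <<'E'
from scipy.spatial.transform import Rotation as Ro
def delta(tgt,ax=None):
    """tool-frame shift mm to world tgt; turn deg so tool x -> ax (world), z down"""
    o=observe();R=Ro.from_rotvec(o["tool_rot"]).as_matrix();d=R.T@(np.array(tgt)-o["ee_pos"])*1000
    w=None
    if ax is not None:
        x=np.array(ax,float);x/=np.linalg.norm(x);z=np.array([0,0,-1.]);T=np.c_[x,np.cross(z,x),z]
        w=np.degrees(Ro.from_matrix(R.T@T).as_rotvec())
    return d.round(1),None if w is None else w.round(1)
E
python3 - <<'E'
from h import *
np.set_printoptions(precision=4,suppress=True)
o=observe();print(Ro.from_rotvec(o["tool_rot"]).as_matrix())
for ax in([0,1,0],[0,-1,0]): print(delta((.547,-.012,.32),ax))
t=np.load("pics/top0.npy");s=np.load("pics/scene0.npy")
crop(t,125,180,90,85,7,"pics/t_mat.png");crop(s,330,155,95,70,8,"pics/s_mat.png")
E
```

```text
[[ 0.2877 -0.9577 -0.0006]
 [-0.9577 -0.2877  0.0015]
 [-0.0016  0.0001 -1.    ]]
(array([-505.8, -520.4,  -97.4]), array([  -0.1,    0. , -163.3]))
(array([-505.8, -520.4,  -97.4]), array([ 0. ,  0.1, 16.7]))
```

View pics/t_mat.png

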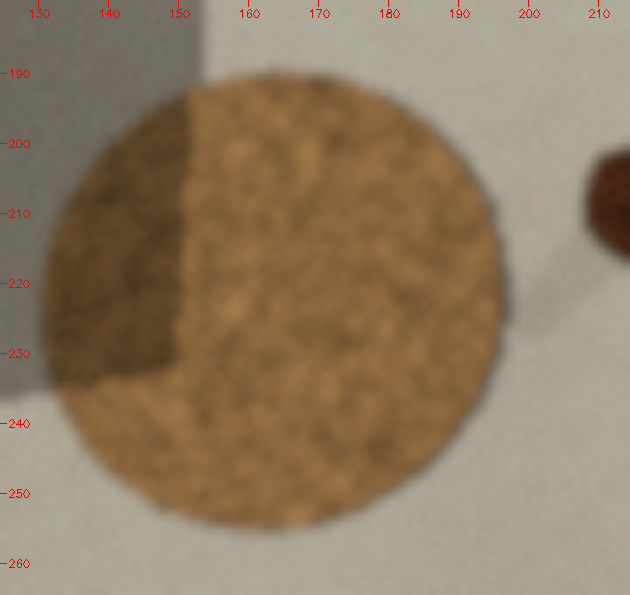

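View pics/s_mat.png

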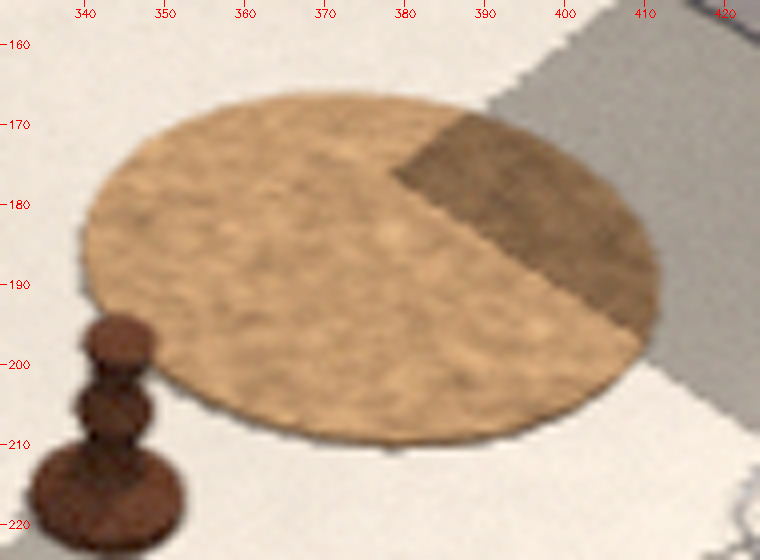

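Paddle candidates in the scene image (crop pixels):
- Beech, flat handle: (155,245)
- Beech brush with a ball end: (105,250)
- Blue: (185,265)
- Green: (210,245)

The paddle is the beech one with the flat handle, at world (0.508,-0.293). The mat centre is at top (163.8,222.6) and scene (375.9,188).

First I raise the arm and head for the knob.

>>> send_rows --pt "0 0 -60 0 0 0" --pt "-30 -35 -100 0 0 8" --pt "-73 -77 -100 0 0 16.7" --pt "-116 -120 -100 0 0 16.7" --pt "-160 -164 -100 0 0 16.7" --hand 0

```text
clock: 0.72
ee_pos: [0.3058, -0.4441, 0.3224]
tool_rot: [2.222, -2.221, -0.0]
force: [1.1, -0.2, -0.2]
opening: 0.088
```

```bash
python3 - <<'E'
from h import *
np.set_printoptions(precision=4,suppress=True)
o=observe();print(o["clock"],o["ee_pos"],delta((.547,-.012,.25),[0,-1,0]))
print(atz("top",(163.8,222.6),.004),atz("scene",(375.9,188),.004),tri((375.9,188),(163.8,222.6)))
E
```

```text
0.725 [ 0.3058 -0.4441  0.3224] (array([-432. , -241.3,   72.5]), array([0., 0., 0.]))
[0.5146 0.3349 0.004 ] [0.5214 0.3351 0.004 ] (array([ 0.5167,  0.3381, -0.0008]), array([-0.6255,  0.1535]), array([-0.6031, -0.4732]))
```

>>> send_rows --pt "-54 -30 0 0 0 0" --pt "-108 -60 0 0 0 0" --pt "-162 -90 0 0 0 0" --pt "-216 -120 0 0 0 0" --pt "-270 -150 0 0 0 0"

```text
clock: 1.35
ee_pos: [0.4555, -0.1742, 0.3226]
tool_rot: [2.221, -2.221, 0.0]
force: [0.2, -0.7, -0.3]
opening: 0.0877
```

>>> send_rows --pt "-50 -28 20 0 0 0" --pt "-100 -56 45 0 0 0" --pt "-150 -84 80 0 0 0" --pt "-162 -91 120 0 0 0" --pt "-162 -91 150 0 0 0"

```text
clock: 1.98
ee_pos: [0.5457, -0.0117, 0.1705]
tool_rot: [2.225, -2.217, -0.003]
force: [1.7, 0.0, 0.0]
opening: 0.0882
```

```bash
python3 - <<'E'
from h import *
np.set_printoptions(precision=4,suppress=True)
o=observe();print(o["clock"],o["ee_pos"],delta((.547,-.012,.077),[0,-1,0]))
for n,b in(("scene",(220,90,160,160)),("top",(215,150,130,100))):
    im=get_image(n);crop(im,*b,5,f"pics/{n}1.png")
E
```

```text
1.975 [ 0.5457 -0.0117  0.1705] (array([ 0.4, -1.5, 93.5]), array([0.1, 0.1, 0.2]))
```

View pics/scene1.png

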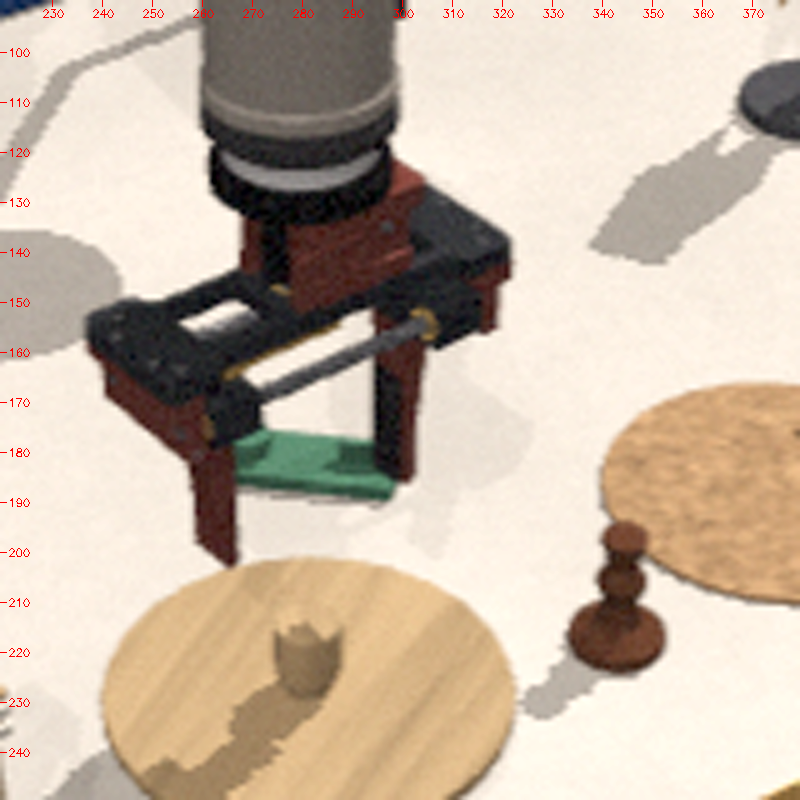

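View pics/top1.png

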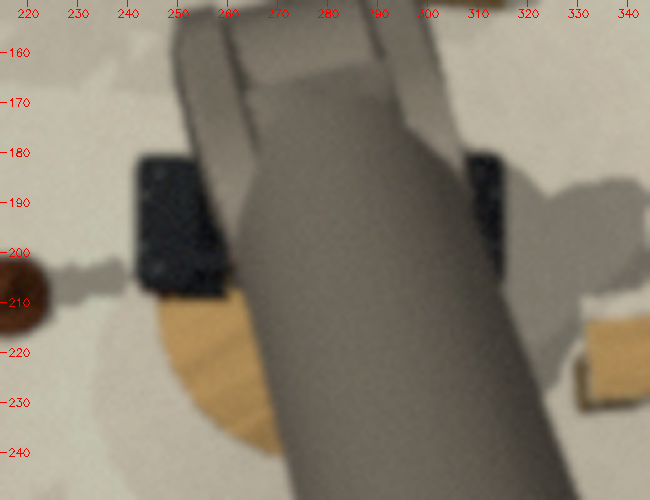

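```bash
python3 - <<'E'
from h import *
p=observe()["ee_pos"]
for d in(-.051,0,.051): print(proj("scene",p+[0,d,0]),proj("scene",p+[.01,d,0]),proj("scene",p+[-.01,d,0]))
E
```

```text
[[259.76904054 201.21865801]] [[262.41582274 203.51646824]] [[257.15132721 198.946084  ]]
[[278.58535109 192.37728757]] [[281.27919136 194.57907851]] [[275.92048573 190.19917907]]
[[296.63642898 183.89548313]] [[299.37132822 186.00709535]] [[293.93035127 181.80612398]]
```

```bash
python3 - <<'E'
from h import *
p=observe()["ee_pos"]
for z in(.08,.1,.12): print(z,proj("top",p+[0,0,z]),proj("top",p+[.0375,.089,z]),proj("top",p+[-.0375,-.089,z]))
o,d=ray("scene",(280,200));print(o)
im=get_image("scene");crop(im,250,160,65,60,12,"pics/s2.png")
E
```

```text
0.08 [[278.81140946 197.22635055]] [[243.04457784 182.54169574]] [[315.03097416 212.0968823 ]]
0.1 [[278.71719307 195.6476508 ]] [[242.3072983  180.70877402]] [[315.59636155 210.77906925]]
0.12 [[278.61950097 194.01071164]] [[241.54299618 178.80867254]] [[316.18274341 209.41232199]]
[ 1.26624641 -0.53471307  0.86465333]
```

View pics/s2.png

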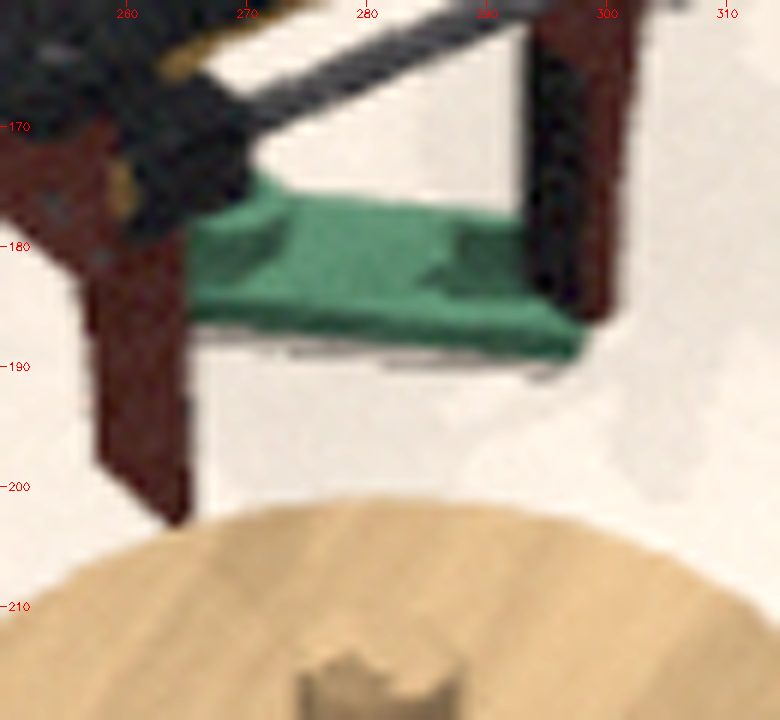

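>>> send_rows --pt "0 -1.5 50 0 0 0" --pt "0 -1.5 80 0 0 0" --pt "0 -1.5 93 0 0 0" --pt "0 -1.5 93 0 0 0" --pt "0 -1.5 93 0 0 0"

```text
clock: 2.75
ee_pos: [0.5489, -0.014, 0.0813]
tool_rot: [-2.22, 2.22, -0.003]
force: [1.3, 1.1, -0.6]
opening: 0.0877
```

>>> send_rows --pt "0 0 0 0 0 0" --pt "0 0 0 0 0 0" --pt "0 0 0 0 0 0" --pt "0 0 0 0 0 0" --pt "0 0 0 0 0 0" --hand 1 --squeeze 25

```text
clock: 3.38
ee_pos: [0.5476, -0.014, 0.0796]
tool_rot: [2.222, -2.221, -0.0]
force: [-0.1, 0.2, 0.4]
opening: 0.0413
```

>>> send_rows --pt "0 0 0 0 0 0" --pt "0 0 0 0 0 0" --pt "0 0 0 0 0 0"

```text
clock: 3.75
ee_pos: [0.5476, -0.014, 0.0796]
tool_rot: [-2.222, 2.221, 0.0]
force: [-0.2, 0.3, -0.9]
opening: 0.0312
```

>>> send_rows --pt "0 0 -20 0 0 0" --pt "0 0 -50 0 0 0" --pt "0 0 -80 0 0 0" --pt "0 0 -90 0 0 0"

```text
clock: 4.25
ee_pos: [0.5484, -0.014, 0.1711]
tool_rot: [-2.221, 2.22, -0.003]
force: [-0.0, -0.7, -2.7]
opening: 0.0316
```

```bash
python3 - <<'E'
from h import *
np.set_printoptions(precision=4,suppress=True)
o=observe();print(o["clock"],o["ee_pos"],o["opening"],delta((.518,.335,.14),[0,-1,0]))
im=get_image("scene");cv2.imwrite("pics/s3.png",im[...,::-1]);np.save("pics/s3.npy",im)
E
```

```text
4.25 [ 0.5484 -0.014   0.1711] 0.0316180040843811 (array([-349. ,   30.4,   30.9]), array([-0.1, -0. ,  0. ]))
```

View pics/s3.png

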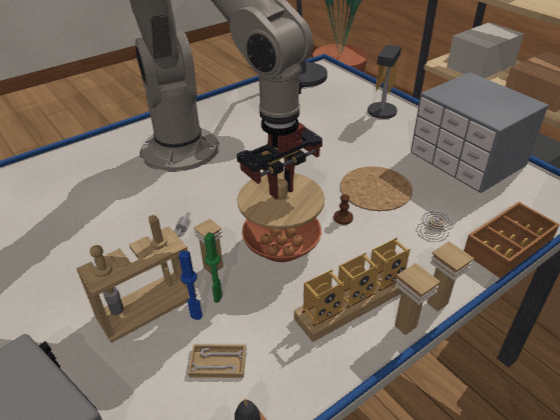

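>>> send_rows --pt "-50 5 0 0 0 0" --pt "-110 10 0 0 0 0" --pt "-170 15 0 0 0 0" --pt "-230 20 0 0 0 0" --pt "-290 25 0 0 0 0"

```text
clock: 4.92
ee_pos: [0.5216, 0.2772, 0.1681]
tool_rot: [2.22, -2.22, -0.0]
force: [0.8, 0.2, -2.3]
opening: 0.0317
```

>>> send_rows --pt "-40 4 20 0 0 0" --pt "-59 5 50 0 0 0" --pt "-59 5 85 0 0 0" --pt "-59 5 100 0 0 0" --pt "-59 5 100 0 0 0"

```text
clock: 5.55
ee_pos: [0.5167, 0.3339, 0.0681]
tool_rot: [2.219, -2.219, -0.001]
force: [0.0, -0.2, -1.5]
opening: 0.0318
```

```bash
python3 - <<'E'
from h import *
np.set_printoptions(precision=4,suppress=True)
o=observe();print(o["clock"],o["ee_pos"],o["opening"],delta((.518,.335,.034),[0,-1,0]))
for n,b in(("scene",(290,100,150,125)),("top",(115,150,150,125))):
    im=get_image(n);crop(im,*b,5,f"pics/{n}4.png")
E
```

```text
5.55 [0.5167 0.3339 0.0681] 0.031784645694214145 (array([-1.2, -1.3, 34.1]), array([ 0.1, -0.1, -0. ]))
```

View pics/scene4.png

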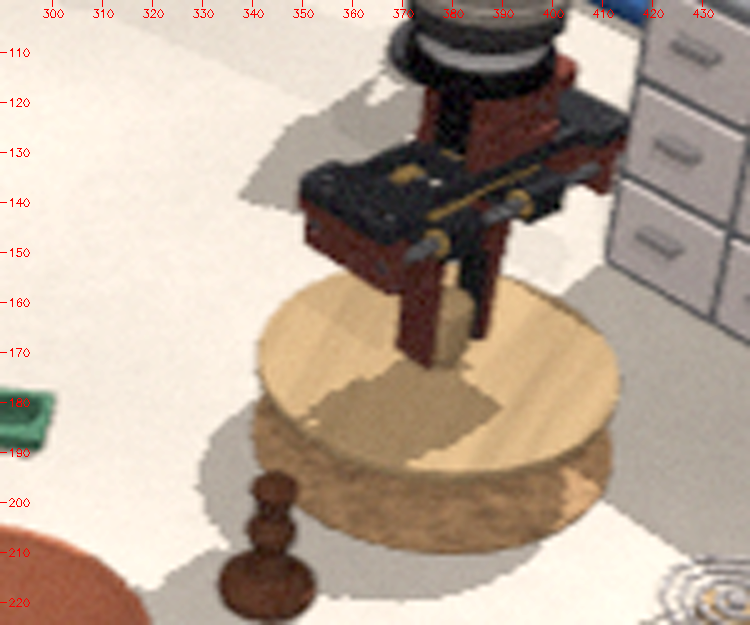

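View pics/top4.png

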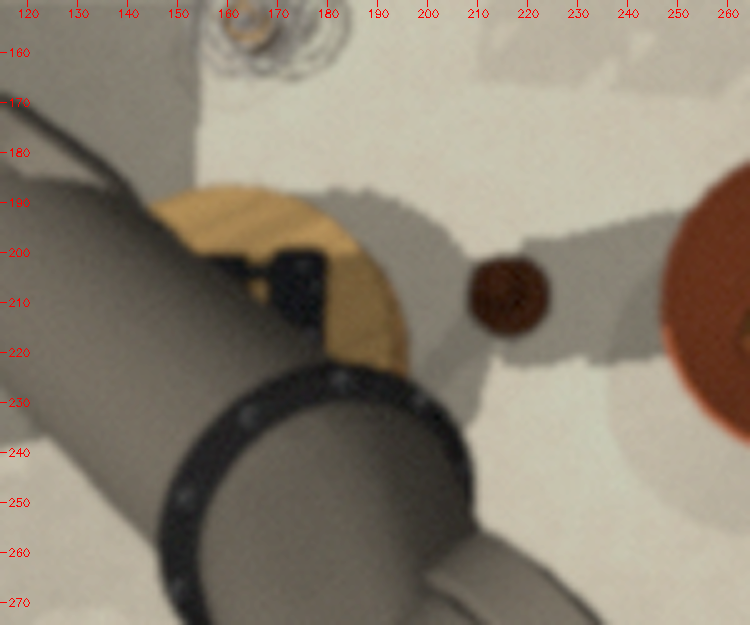

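```bash
python3 - <<'E'
from h import *
th=np.linspace(0,2*np.pi,200)
for c in [(.5167,.3339,.0565),(.518,.335,.004)]:
    p=proj("scene",np.c_[c[0]+.098*np.cos(th),c[1]+.098*np.sin(th),0*th+c[2]]);q=proj("top",np.c_[c[0]+.098*np.cos(th),c[1]+.098*np.sin(th),0*th+c[2]])
    print(p.min(0),p.max(0),q.min(0),q.max(0))
E
```

```text
[340.13746298 151.90160024] [413.19717908 194.31103806] [125.51181742 186.29142277] [193.22825304 253.3981133 ]
[339.6030845  167.03833789] [410.89892493 210.07901746] [131.26011927 189.59593982] [196.36317839 254.16501996]
```

>>> send_rows --pt "-1 -1 15 0 0 0" --pt "-1 -1 26 0 0 0" --pt "-1 -1 32 0 0 0" --pt "-1 -1 34 0 0 0" --pt "-1 -1 34 0 0 0"

```text
clock: 6.28
ee_pos: [0.5185, 0.3361, 0.0356]
tool_rot: [-2.222, 2.221, 0.0]
force: [0.6, -0.2, -2.7]
opening: 0.0316
```

>>> send_rows --pt "0 0 1 0 0 0" --pt "0 0 2 0 0 0" --pt "0 0 2 0 0 0"

```text
clock: 6.65
ee_pos: [0.5185, 0.336, 0.0337]
tool_rot: [-2.222, 2.221, -0.0]
force: [-0.1, -0.0, -1.5]
opening: 0.0317
```

>>> send_rows --pt "0 0 1 0 0 0" --pt "0 0 1.5 0 0 0" --pt "0 0 1.5 0 0 0"

```text
clock: 7.02
ee_pos: [0.5186, 0.336, 0.0336]
tool_rot: [-2.221, 2.221, -0.001]
force: [-4.5, -3.2, 10.4]
opening: 0.0315
```

>>> send_rows --pt "0 0 0 0 0 0" --pt "0 0 0 0 0 0" --pt "0 0 0 0 0 0" --pt "0 0 0 0 0 0" --hand 0

```text
clock: 7.52
ee_pos: [0.5185, 0.336, 0.032]
tool_rot: [2.222, -2.221, -0.0]
force: [-1.0, 0.2, 0.4]
opening: 0.0682
```

>>> send_rows --pt "0 0 -60 0 0 0" --pt "0 0 -120 0 0 0" --pt "0 0 -180 0 0 0" --pt "50 0 -220 0 0 0" --pt "105 0 -240 0 0 0"

```text
clock: 8.15
ee_pos: [0.519, 0.2313, 0.2747]
tool_rot: [-2.222, 2.216, -0.002]
force: [2.0, 0.3, 0.4]
opening: 0.0873
```

>>> send_rows --pt "60 2 0 0 0 0" --pt "120 4 0 0 0 0" --pt "180 6 0 0 0 0" --pt "240 8 0 0 0 0" --pt "300 10 0 0 0 0"

```text
clock: 8.78
ee_pos: [0.5082, -0.0709, 0.2724]
tool_rot: [-2.222, 2.221, -0.001]
force: [1.0, 0.4, 0.9]
opening: 0.0883
```

>>> send_rows --pt "60 0 0 0 0 0" --pt "120 0 0 0 0 0" --pt "180 0 0 0 0 0" --pt "210 0 0 0 0 0" --pt "210 0 0 0 0 0"

```text
clock: 9.4
ee_pos: [0.5078, -0.2818, 0.2717]
tool_rot: [2.216, -2.226, -0.0]
force: [0.4, 0.4, -0.4]
opening: 0.0876
```

```bash
python3 - <<'E'
from h import *
np.set_printoptions(precision=4,suppress=True)
o=observe();print(o["clock"],o["ee_pos"],o["opening"],delta((.509,-.293,.25),[0,-1,0]))
for n in("scene","top"):
    im=get_image(n);np.save(f"pics/{n}5.npy",im);cv2.imwrite(f"pics/{n}5.png",im[...,::-1])
s=np.load("pics/scene5.npy");t=np.load("pics/top5.npy")
crop(t,235,165,90,85,8,"pics/t_dish5.png");crop(s,230,190,110,75,7,"pics/s_dish5.png")
E
```

```text
9.4 [ 0.5078 -0.2818  0.2717] 0.08755245384736966 (array([11.2, -1.3, 21.7]), array([ 0. , -0. , -0.3]))
```

View pics/scene5.png

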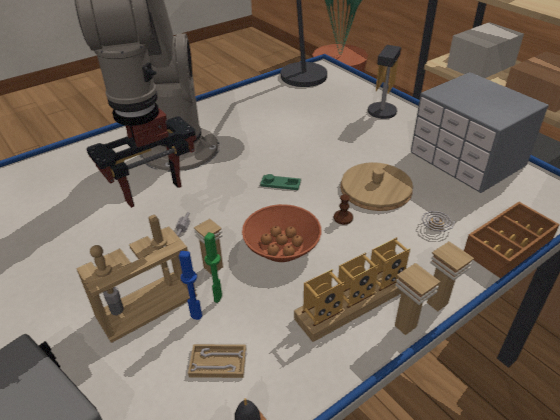

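View pics/t_dish5.png

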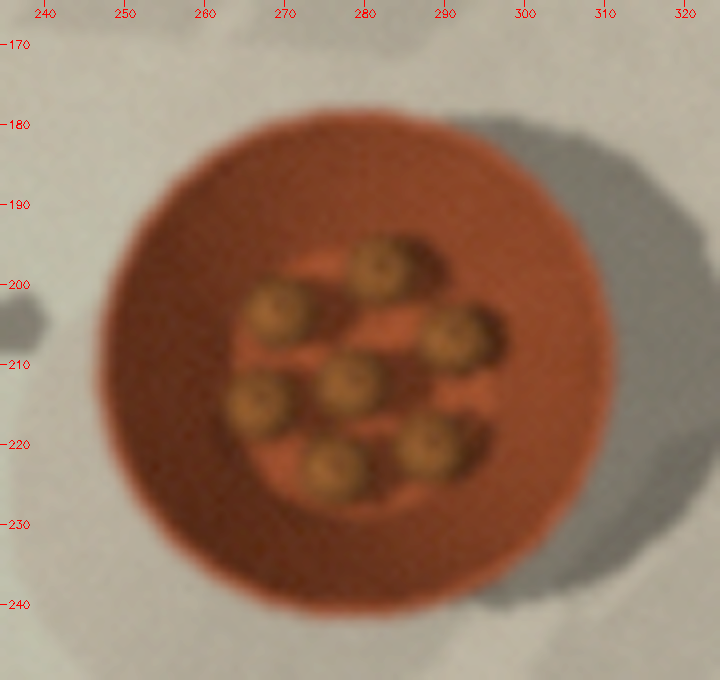

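View pics/s_dish5.png

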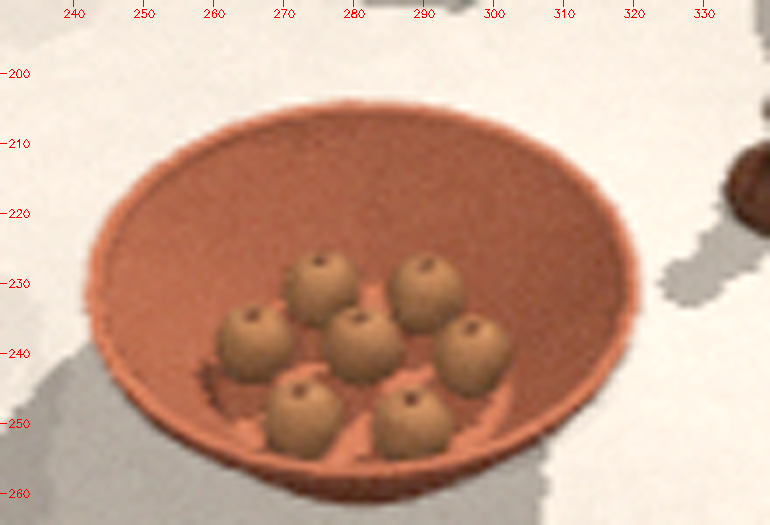

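The scene image shows the lid flat on the mat at (377,184). The dish is open, with seven balls clustered around (281,238). Next, the paddle.

>>> send_rows --pt "12 -1 0 0 0 0" --pt "12 -1 30 0 0 0" --pt "12 -1 70 0 0 0" --pt "12 -1 95 0 0 0" --pt "12 -1 95 0 0 0"

```text
clock: 10.12
ee_pos: [0.5087, -0.29, 0.1755]
tool_rot: [2.223, -2.219, -0.006]
force: [-0.3, 0.0, 0.5]
opening: 0.0879
```

```bash
python3 - <<'E'
from h import *
np.set_printoptions(precision=4,suppress=True)
o=observe();print(o["clock"],o["ee_pos"],o["opening"],delta((.508,-.294,.176),[0,-1,0]))
im=get_image("scene");crop(im,60,130,160,160,5,"pics/s6.png")
E
```

```text
10.125 [ 0.5087 -0.29    0.1755] 0.087945693227111 (array([ 4. ,  0.7, -0.5]), array([0.2, 0.1, 0.1]))
```

View pics/s6.png

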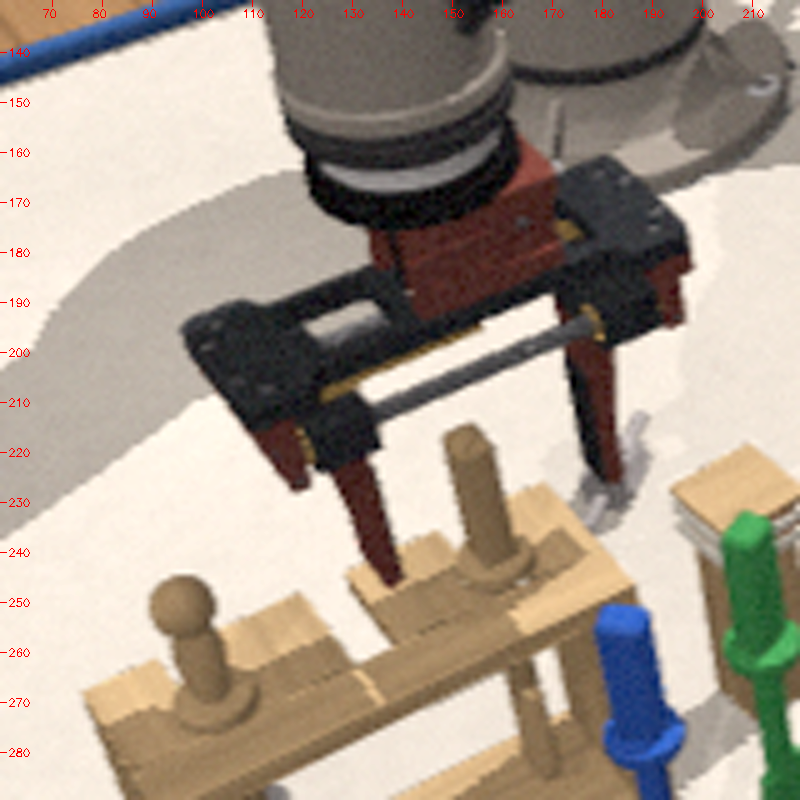

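>>> send_rows --pt "3.5 0.5 0 0 0 0" --pt "3.5 0.5 0 0 0 0" --pt "3.5 0.5 0 0 0 0"

```text
clock: 10.55
ee_pos: [0.5095, -0.2947, 0.1779]
tool_rot: [-2.221, 2.221, -0.002]
force: [0.2, 0.6, -0.2]
opening: 0.0877
```

>>> send_rows --pt "0 0 0 0 0 0" --pt "0 0 0 0 0 0" --pt "0 0 0 0 0 0" --pt "0 0 0 0 0 0" --pt "0 0 0 0 0 0" --hand 1 --squeeze 15

```text
clock: 11.18
ee_pos: [0.5092, -0.2945, 0.1771]
tool_rot: [2.222, -2.221, -0.0]
force: [0.0, 0.2, 0.3]
opening: 0.0412
```

>>> send_rows --pt "0 0 0 0 0 0" --pt "0 0 0 0 0 0" --pt "0 0 0 0 0 0" --pt "0 0 0 0 0 0" --pt "0 0 0 0 0 0"

```text
clock: 11.8
ee_pos: [0.5092, -0.2945, 0.1772]
tool_rot: [2.222, -2.221, 0.0]
force: [-0.5, 0.0, -0.6]
opening: 0.016
```

>>> send_rows --pt "0 0 0 0 0 0" --pt "0 0 -6 0 0 0" --pt "0 20 -6 0 0 0" --pt "0 50 -6 0 0 0" --pt "0 78 -8 0 0 0" --squeeze 45

```text
clock: 12.42
ee_pos: [0.4303, -0.2945, 0.1854]
tool_rot: [2.222, -2.221, 0.0]
force: [0.4, 0.6, -0.1]
opening: 0.0158
```

>>> send_rows --pt "0 2 -20 0 0 0" --pt "0 2 -60 0 0 0" --pt "0 2 -105 0 0 0" --pt "0 2 -130 0 0 0"

```text
clock: 12.92
ee_pos: [0.4298, -0.2949, 0.3182]
tool_rot: [-2.221, 2.221, -0.006]
force: [-0.5, 0.6, -0.9]
opening: 0.0157
```

```bash
python3 - <<'E'
from h import *
np.set_printoptions(precision=4,suppress=True)
o=observe();print(o["clock"],o["ee_pos"],o["opening"],delta((.547,-.013,.30),[0,-1,0]))
im=get_image("scene");cv2.imwrite("pics/s7.png",im[...,::-1])
B=np.array([(279,198),(269.2,203.5),(291,206.3),(278,212.3),(267,215),(288,219.5),(276.5,223)])
B=np.array([(282,198),(269.2,203.5),(291,206.3),(278.2,212.3),(267.2,215),(288,219.5),(276.5,223)])
S=[(275.3,231),(290.5,231.5),(265.8,238.7),(281.5,238.8),(297,240.2),(273,250),(288.5,250.5)]
print("top@.022");print(np.array([atz("top",b,.022)[:2] for b in B])*1000)
print("scene");print(np.array([atz("scene",b,.022)[:2] for b in S])*1000)
print(atz("top",((247+311.5)/2,(178+241.5)/2),.058),atz("scene",((242.3+320.3)/2,(204.5+258)/2),.058))
E
```

```text
12.925 [ 0.4298 -0.2949  0.3182] 0.015739182375305777 (array([-281.9, -117.2,   18. ]), array([-0.2, -0.1,  0. ]))
top@.022
[[585.392  -20.7573]
 [568.7962  17.4641]
 [560.1317 -47.5172]
 [542.1342  -9.371 ]
 [534.1022  23.3085]
 [520.4404 -38.4079]
 [510.0648  -4.3175]]
scene
[[509.5363  -1.9444]
 [533.8664  26.54  ]
 [517.7611 -36.5005]
 [541.284   -6.6428]
 [568.0797  19.9793]
 [559.8837 -45.6337]
 [583.5903 -17.6866]]
[ 0.5438 -0.0129  0.058 ] [ 0.5512 -0.014   0.058 ]
```

View pics/s7.png

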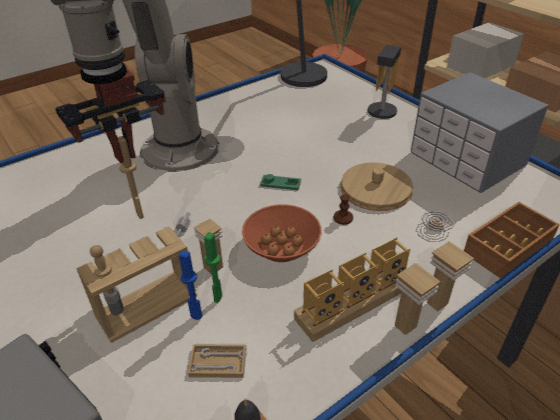

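```bash
python3 - <<'E'
import numpy as np
B=np.array([(38,-6),(22,31),(14,-34),(-4,4.5),(-12,37),(-27,-25),(-36,9)])
res=[]
for a in range(0,180,15):
    c,s=np.cos(np.radians(a)),np.sin(np.radians(a))
    for x in range(-36,37,2):
        for y in range(-36,37,2):
            cor=np.array([[x+i*13*c-j*4*s,y+i*13*s+j*4*c] for i in(-1,1) for j in(-1,1)])
            if np.hypot(*cor.T).max()>47: continue
            d=(B-[x,y])@np.array([[c,-s],[s,c]])
            q=np.maximum(abs(d)-[13,4],0);res.append((np.hypot(*q.T).min(),a,x,y))
res.sort(reverse=True);print([tuple(np.round(r,1)) for r in res[:12]]);print([r for r in res if r[1]==0][:6],[r for r in res if r[1]==90][:3])
E
```

```text
[(np.float64(17.0), np.float64(30.0), np.float64(6.0), np.float64(-14.0)), (np.float64(17.0), np.float64(75.0), np.float64(16.0), np.float64(-2.0)), (np.float64(16.9), np.float64(15.0), np.float64(8.0), np.float64(-14.0)), (np.float64(16.9), np.float64(75.0), np.float64(18.0), np.float64(0.0)), (np.float64(16.9), np.float64(75.0), np.float64(-6.0), np.float64(-28.0)), (np.float64(16.8), np.float64(30.0), np.float64(2.0), np.float64(-16.0)), (np.float64(16.6), np.float64(75.0), np.float64(16.0), np.float64(-4.0)), (np.float64(16.6), np.float64(30.0), np.float64(4.0), np.float64(-16.0)), (np.float64(16.6), np.float64(60.0), np.float64(16.0), np.float64(-2.0)), (np.float64(16.5), np.float64(75.0), np.float64(-6.0), np.float64(-26.0)), (np.float64(16.5), np.float64(15.0), np.float64(2.0), np.float64(-16.0)), (np.float64(16.5), np.float64(75.0), np.float64(16.0), np.float64(0.0))]
[(np.float64(14.534441853748634), 0, 10, -14), (np.float64(14.5), 0, 8, -14), (np.float64(14.5), 0, 6, -14), (np.float64(14.5), 0, 4, -14), (np.float64(14.5), 0, 2, -14), (np.float64(14.5), 0, 0, -14)] [(np.float64(16.0), 90, 18, 2), (np.float64(16.0), 90, 18, 0), (np.float64(16.0), 90, 18, -2)]
```

```bash
python3 - <<'E'
from h import *
o=observe();print(o["joints"].round(3), np.degrees(o["joints"][6]))
E
```

```text
[ 0.646  0.147 -0.185  1.785  0.03   1.205 -1.118] -64.06263293377322
```

Clear insertion gap at dish-relative (-6,-28) mm with the blade radial. Moving the paddle over it.

>>> send_rows --pt "-45 -20 0 0 0 -10" --pt "-90 -40 0 0 0 -20" --pt "-135 -60 0 0 0 -30" --pt "-180 -80 0 0 0 -40" --pt "-225 -98 0 0 0 -50"

```text
clock: 13.6
ee_pos: [0.5274, -0.0681, 0.3149]
tool_rot: [2.955, -1.066, -0.0]
force: [1.0, -0.4, -0.2]
opening: 0.016
```

```bash
cat >> h.py <<'E'
CEN=np.array([.546,-.0125])
def rel(xy,z,ydir):
    """delta to dish-relative (mm) point, tool y along world angle ydir deg"""
    b=np.radians(ydir);y=np.array([np.cos(b),np.sin(b),0]);x=np.cross(y,[0,0,-1.])
    return delta((*(CEN+np.array(xy)/1000),z),x)
def yang():
    R=Ro.from_rotvec(observe()["tool_rot"]).as_matrix();return np.degrees(np.arctan2(R[1,1],R[0,1])).round(1)
E
python3 - <<'E'
from h import *
o=observe();print(o["clock"],o["ee_pos"],o["joints"].round(2),yang(),rel((-6,-28),.22,-102))
E
```

```text
13.6 [ 0.52738964 -0.06805892  0.31494018] [ 0.4   0.19 -0.45  1.75  0.09  1.21 -0.77] -129.7 (array([ -7.9, -29.3,  94.9]), array([  0. ,  -0. , -27.7]))
```

>>> send_rows --pt "-8 -29 0 0 0 -10" --pt "-8 -29 0 0 0 -20" --pt "-8 -29 20 0 0 -28" --pt "-8 -29 70 0 0 -28" --pt "-8 -29 95 0 0 -28"

```text
clock: 14.22
ee_pos: [0.5381, -0.0424, 0.2175]
tool_rot: [3.124, -0.328, -0.005]
force: [0.7, -0.3, -0.9]
opening: 0.0158
```

```bash
python3 - <<'E'
from h import *
o=observe();print(o["clock"],o["ee_pos"],o["joints"].round(2),yang(),rel((-6,-28),.163,-102))
for n,b in(("scene",(230,150,110,120)),("top",(235,165,90,85))):
    im=get_image(n);crop(im,*b,6,f"pics/{n}8.png")
E
```

```text
14.225 [ 0.53810188 -0.04237285  0.21752949] [ 0.39  0.31 -0.51  1.86  0.17  1.03 -0.41] -102.0 (array([ 1.6, -2.3, 54.5]), array([0. , 0.2, 0. ]))
```

View pics/scene8.png

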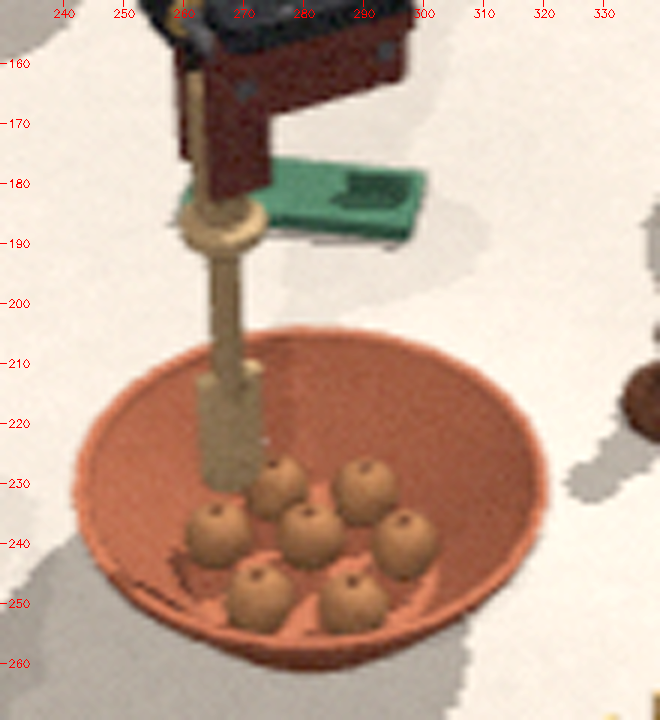

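View pics/top8.png

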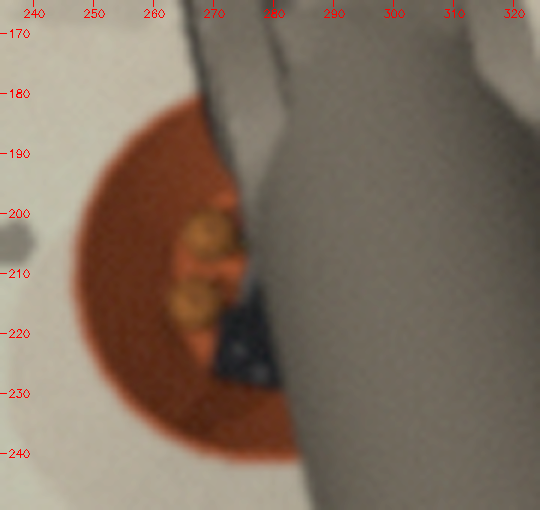

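```bash
python3 - <<'E'
from h import *
print(proj("scene",[.5381,-.0424,.0655]),proj("scene",[.540,-.0405,.009]))
E
```

```text
[[268.16787886 230.88944517]] [[269.99067392 248.35370146]]
```

>>> send_rows --pt "1.5 -2.5 20 0 0 0" --pt "1.5 -2.5 36 0 0 0" --pt "1.5 -2.5 48 0 0 0" --pt "1.5 -2.5 50 0 0 0" --pt "1.5 -2.5 50 0 0 0"

```text
clock: 14.95
ee_pos: [0.5418, -0.04, 0.1705]
tool_rot: [-3.124, 0.328, -0.001]
force: [0.3, 0.7, 0.1]
opening: 0.0158
```

>>> send_rows --pt "0 0 4 0 0 0" --pt "0 0 7.5 0 0 0" --pt "0 0 8.5 0 0 0" --pt "0 0 8.5 0 0 0"

```text
clock: 15.45
ee_pos: [0.5416, -0.04, 0.1616]
tool_rot: [-3.124, 0.328, 0.0]
force: [0.1, -0.3, 0.2]
opening: 0.0156
```

>>> send_rows --pt "0 0 1 0 0 0" --pt "0 0 1 0 0 0"

```text
clock: 15.7
ee_pos: [0.5416, -0.04, 0.1606]
tool_rot: [3.124, -0.328, 0.0]
force: [-0.1, 0.0, -1.1]
opening: 0.0157
```

```bash
python3 - <<'E'
from h import *
o=observe();print(o["clock"],o["ee_pos"],o["force"],yang())
im=get_image("scene");crop(im,230,150,110,120,6,"pics/s9.png")
# sweep CCW: dphi steps; position polar phi0 -> r=29, blade radial (ydir=phi)
p=(o["ee_pos"][:2]-CEN)*1000;print(p,np.hypot(*p),np.degrees(np.arctan2(p[1],p[0])))
R=Ro.from_rotvec(o["tool_rot"]).as_matrix()
for r in(28,30):
  for d in(7,14,21,28,35):
    # start at angle phi0 radius r, relative shift in tool frame (tool y radial outwards)
    a=np.radians(d);print(r,d,"dx",round(-r*np.sin(a),1),"dy",round(r*(np.cos(a)-1),1))
E
```

```text
15.7 [ 0.54161331 -0.0399972   0.16064443] [-0.10529064  0.03461531 -1.12184934] -102.0
[ -4.38669174 -27.49720143] 27.844912477916576 -99.06414657674402
28 7 dx -3.4 dy -0.2
28 14 dx -6.8 dy -0.8
28 21 dx -10.0 dy -1.9
28 28 dx -13.1 dy -3.3
28 35 dx -16.1 dy -5.1
30 7 dx -3.7 dy -0.2
30 14 dx -7.3 dy -0.9
30 21 dx -10.8 dy -2.0
30 28 dx -14.1 dy -3.5
30 35 dx -17.2 dy -5.4
```

View pics/s9.png

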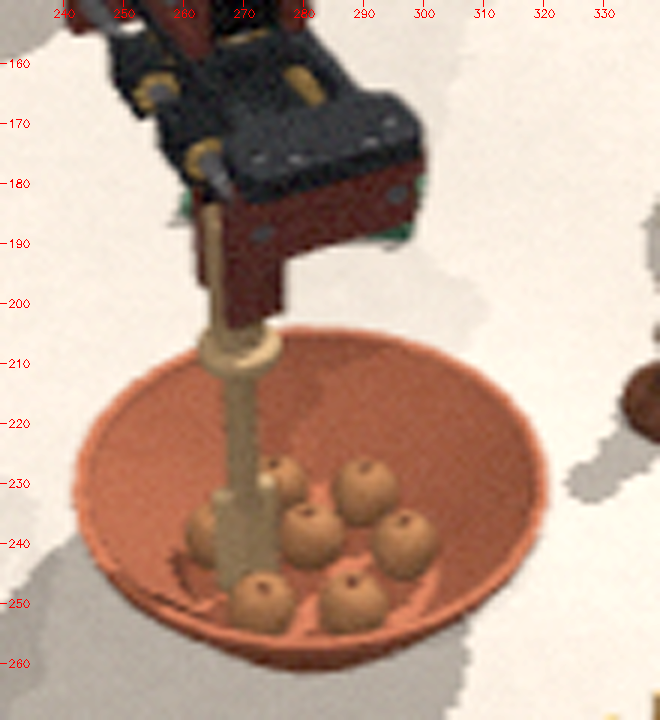

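>>> send_rows --pt "5.2 -0.5 0 0 0 -10" --pt "10.3 -1.8 0 0 0 -20" --pt "15 -4 0 0 0 -30" --pt "19.3 -7 0 0 0 -40" --pt "23 -10.7 0 0 0 -50"

```text
clock: 16.38
ee_pos: [0.5664, -0.0344, 0.1607]
tool_rot: [2.967, 1.031, -0.0]
force: [0.4, 0.0, -0.7]
opening: 0.0159
```

```bash
python3 - <<'E'
from h import *
o=observe();p=(o["ee_pos"][:2]-CEN)*1000;print(o["clock"],o["ee_pos"],o["force"].round(1),yang(),np.hypot(*p),np.degrees(np.arctan2(p[1],p[0])))
im=get_image("scene");crop(im,230,150,110,120,6,"pics/s10.png")
E
```

```text
16.375 [ 0.56644915 -0.03442519  0.16065736] [ 0.4  0.  -0.7] -51.7 29.98135805078857 -46.99499925836469
```

View pics/s10.png

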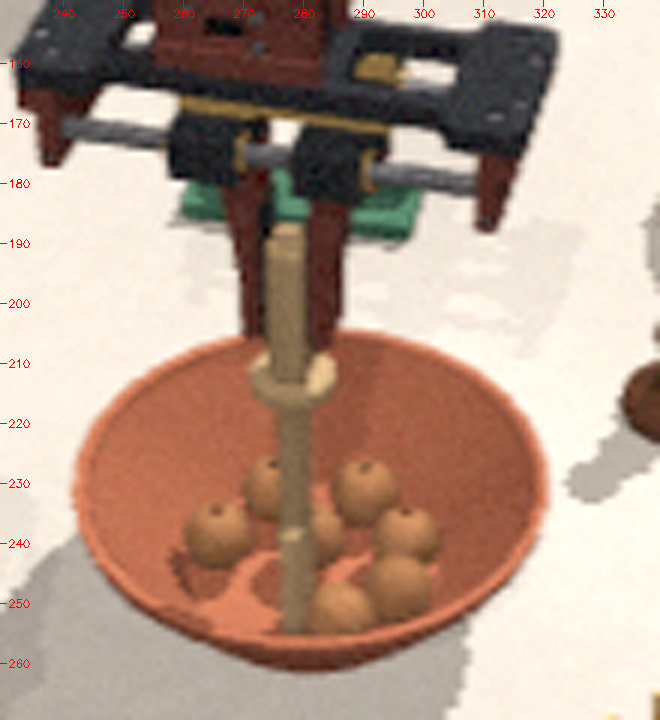

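The blade sweeps the two wall balls ahead of it, now at (286,251) and (296,247). I continue counter-clockwise.

>>> send_rows --pt "5.2 -0.5 0 0 0 -10" --pt "10.3 -1.8 0 0 0 -20" --pt "15 -4 0 0 0 -30" --pt "19.3 -7 0 0 0 -40" --pt "23 -10.7 0 0 0 -50"

```text
clock: 17.05
ee_pos: [0.5778, -0.0118, 0.1606]
tool_rot: [2.257, 2.186, -0.0]
force: [-0.1, -0.0, -0.1]
opening: 0.0161
```

>>> send_rows --pt "5.2 -0.5 0 0 0 -10" --pt "10.3 -1.8 0 0 0 -20" --pt "15 -4 0 0 0 -30" --pt "19.3 -7 0 0 0 -40" --pt "23 -10.7 0 0 0 -50"

```text
clock: 17.68
ee_pos: [0.5679, 0.0115, 0.1606]
tool_rot: [1.121, 2.934, -0.0]
force: [1.0, -0.2, -0.4]
opening: 0.0162
```

```bash
python3 - <<'E'
from h import *
o=observe();p=(o["ee_pos"][:2]-CEN)*1000;print(o["clock"],o["ee_pos"],o["force"].round(1),o["joints"].round(2),yang(),np.hypot(*p),np.degrees(np.arctan2(p[1],p[0])))
im=get_image("scene");crop(im,230,150,110,120,6,"pics/s11.png")
E
```

```text
17.675 [0.56792382 0.01151963 0.16064379] [ 1.  -0.2 -0.4] [ 0.65  0.6  -1.07  1.83  0.6   1.08  1.77] 48.2 32.52070688043331 47.61185999353824
```

View pics/s11.png

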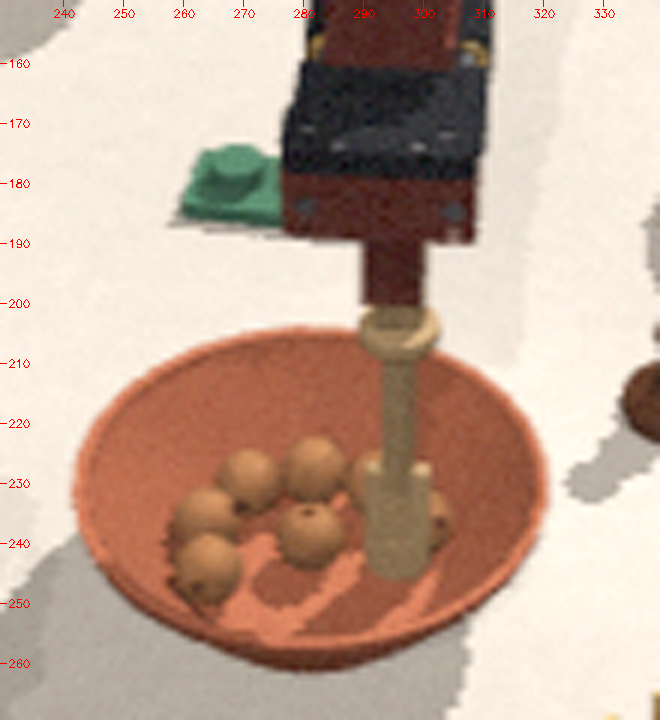

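Six wall balls have moved round. The centre ball at (281,239) and the last of the train at (264,244) still need more, so I push another 40°.

>>> send_rows --pt "4.2 -0.5 0 0 0 -8" --pt "8.3 -1.5 0 0 0 -16" --pt "12.2 -3 0 0 0 -24" --pt "15.9 -5 0 0 0 -32" --pt "19.3 -7 0 0 0 -40"

```text
clock: 18.35
ee_pos: [0.5489, 0.0191, 0.1606]
tool_rot: [-0.056, -3.141, 0.001]
force: [-0.0, -0.2, -0.2]
opening: 0.0158
```

```bash
python3 - <<'E'
from h import *
o=observe();p=(o["ee_pos"][:2]-CEN)*1000;print(o["clock"],o["ee_pos"],o["force"].round(1),o["joints"].round(2),yang(),np.hypot(*p),np.degrees(np.arctan2(p[1],p[0])))
im=get_image("scene");crop(im,230,190,110,75,7,"pics/s12.png")
E
```

```text
18.35 [0.54886955 0.01905653 0.16056966] [-0.  -0.2 -0.2] [ 0.75  0.66 -1.24  1.86  0.7   1.14  2.36] 88.0 31.686735012721574 84.8041845170109
```

View pics/s12.png

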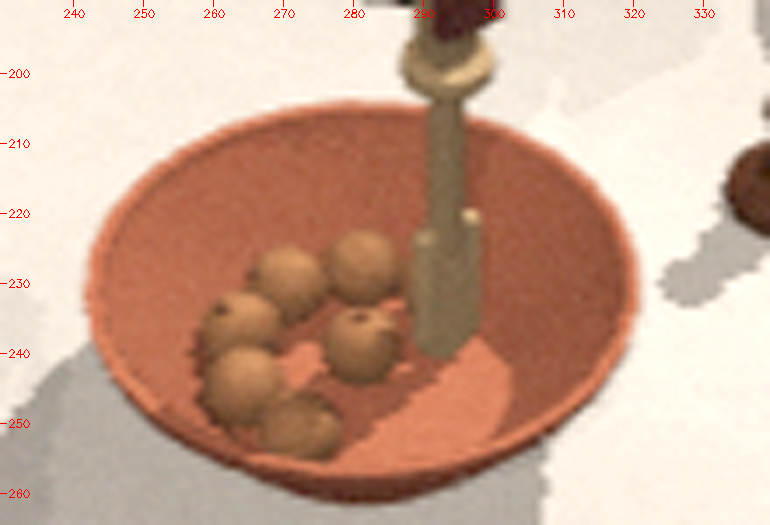

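```bash
python3 - <<'E'
from h import *
np.set_printoptions(precision=1,suppress=True)
S=[(281.5,228),(270.5,230),(264,236.5),(264.5,244.5),(272.5,250.5),(281.5,239)]
print(np.array([(atz("scene",b,.022)[:2]-CEN-[-.001,.0015])*1000 for b in S]))
o=observe()
for t in [(-6,22),(-10,5),(-9,-4),(10,-4),(30,-4)]: print(t,rel(t,.1605,88)[0])
E
```

```text
[[-35.   27.7]
 [-45.7   1.9]
 [-36.3 -24.4]
 [-12.7 -39.7]
 [ 15.5 -36.6]
 [ -3.2   3.9]]
(-6, 22) [ 8.  -9.8 -0.2]
(-10, 5) [ 11.5 -26.9  -0.2]
(-9, -4) [ 10.3 -35.9  -0.2]
(10, -4) [ -8.7 -35.3  -0.2]
(30, -4) [-28.7 -34.7  -0.2]
```

>>> send_rows --pt "8 -10 0 0 0 0" --pt "10 -18 0 0 0 0" --pt "11.5 -27 0 0 0 0" --pt "10.5 -36 0 0 0 0" --pt "10.5 -36 0 0 0 0"

```text
clock: 19.02
ee_pos: [0.5374, -0.0175, 0.1606]
tool_rot: [-0.058, -3.141, 0.001]
force: [0.3, 0.4, -0.4]
opening: 0.0162
```

```bash
python3 - <<'E'
from h import *
o=observe();p=(o["ee_pos"][:2]-CEN)*1000;print(o["clock"],p,o["ee_pos"][2],o["force"].round(1),o["joints"].round(2),yang())
im=get_image("scene");crop(im,230,190,110,75,7,"pics/s13.png")
E
```

```text
19.025 [-8.5991869  -4.99365878] 0.16055526834241407 [ 0.3  0.4 -0.4] [ 0.83  0.65 -1.25  1.89  0.69  1.13  2.42] 87.9
```

View pics/s13.png

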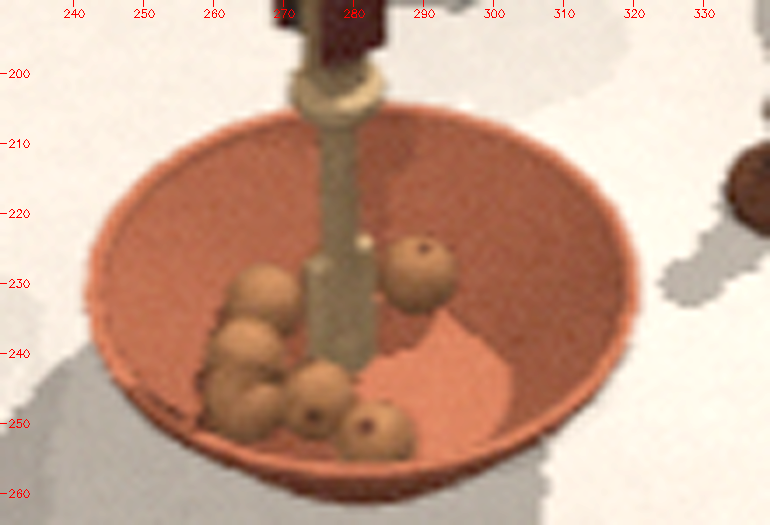

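```bash
python3 - <<'E'
from h import *
np.set_printoptions(precision=1,suppress=True)
S=[(289.5,228.5),(267,232),(265,239.5),(264,246.5),(275,246.5),(283.5,252)]
print(np.array([(atz("scene",b,.022)[:2]-CEN-[-.001,.0015])*1000 for b in S]))
for t in [(-8,-20),(-8,-10),(10,-10),(25,-5)]: print(t,rel(t,.1605,88)[0])
E
```

```text
[[-21.4  42.3]
 [-45.   -9.2]
 [-26.1 -28.7]
 [ -7.8 -44.6]
 [  8.2 -23.9]
 [ 35.4 -19. ]]
(-8, -20) [ -1.2 -15.7   0.1]
(-8, -10) [-0.9 -5.7  0.1]
(10, -10) [-18.9  -5.1   0.1]
(25, -5) [-33.7   0.5   0.1]
```

Tracking the balls:
- All wall balls have moved more than 60 mm.
- The centre ball is now at (275,246.5), about 30 mm from its spot.

One more push in the middle gives margin.

>>> send_rows --pt "0 -8 0 0 0 0" --pt "-6 -8 0 0 0 0" --pt "-13 -7 0 0 0 0" --pt "-20 -6 0 0 0 0" --pt "-26 -5 0 0 0 0"

```text
clock: 19.7
ee_pos: [0.5636, -0.0218, 0.1606]
tool_rot: [0.054, 3.141, 0.0]
force: [-0.2, 0.7, -0.8]
opening: 0.016
```

```bash
python3 - <<'E'
from h import *
o=observe();p=(o["ee_pos"][:2]-CEN)*1000;print(o["clock"],p,o["ee_pos"][2],o["force"].round(1),o["joints"].round(2),yang())
im=get_image("scene");crop(im,230,190,110,75,7,"pics/s14.png")
im=get_image("top");crop(im,235,165,90,85,7,"pics/t14.png")
E
```

```text
19.7 [17.61550523 -9.29191012] 0.16064911623645353 [-0.2  0.7 -0.8] [ 0.8   0.69 -1.23  1.83  0.71  1.15  2.43] 88.0
```

View pics/s14.png

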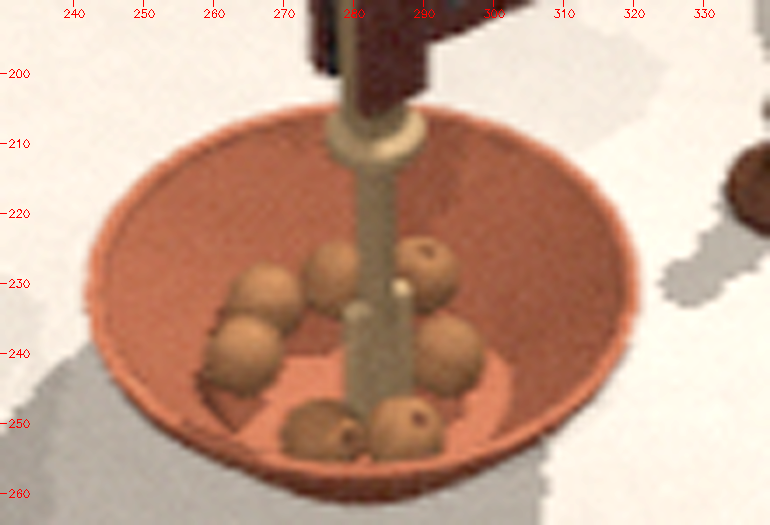

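View pics/t14.png

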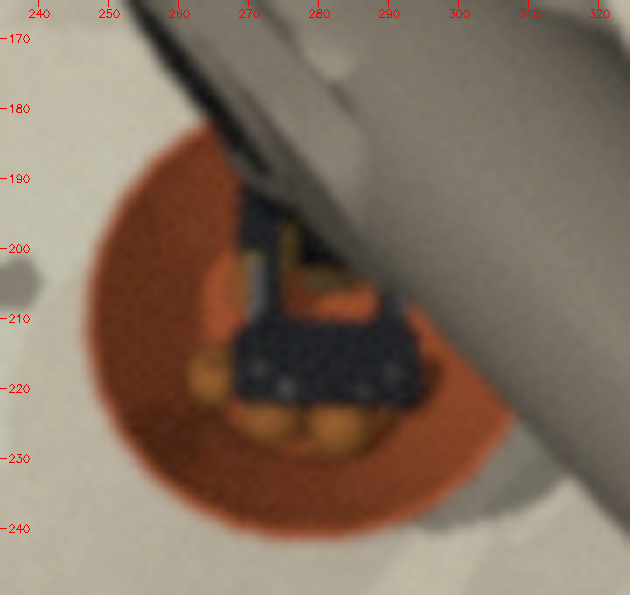

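The scene image shows seven balls in the dish, none in the centre, and all far from where each started. Lifting the paddle out.

>>> send_rows --pt "0 0 -25 0 0 0" --pt "0 0 -70 0 0 0" --pt "0 0 -115 0 0 8" --pt "0 0 -150 0 0 18" --pt "0 0 -158 0 0 28"

```text
clock: 20.42
ee_pos: [0.5639, -0.0208, 0.3231]
tool_rot: [0.818, 3.028, 0.002]
force: [0.7, -0.2, -1.9]
opening: 0.016
```

>>> send_rows --pt "0 0 0 0 0 10" --pt "0 0 0 0 0 20" --pt "0 0 0 0 0 30" --pt "0 0 0 0 0 40" --pt "0 0 0 0 0 50"

```text
clock: 21.05
ee_pos: [0.5628, -0.0213, 0.3205]
tool_rot: [2.024, 2.402, 0.002]
force: [-0.2, -0.5, -0.0]
opening: 0.016
```

```bash
python3 - <<'E'
from h import *
np.set_printoptions(precision=1,suppress=True)
o=observe();print(o["clock"],o["ee_pos"],o["joints"].round(2),yang())
im=get_image("scene");np.save("pics/s15.npy",im);crop(im,230,190,110,75,7,"pics/s15.png")
im=get_image("top");crop(im,235,165,90,85,7,"pics/t15.png")
S=[(268,232),(264.5,240),(277.5,229),(290.5,228.5),(293.5,240.5),(276,251.5),(287,251)]
print(np.array([(atz("scene",b,.022)[:2]-CEN-[-.001,.0015])*1000 for b in S]))
E
```

```text
21.05 [ 0.6 -0.   0.3] [ 0.7  0.4 -1.   1.6  0.3  1.3  1.4] 9.8
[[-43.5  -7.3]
 [-25.4 -30.6]
 [-38.1  17.7]
 [-19.9  44.2]
 [ 18.7  23.7]
 [ 23.3 -32. ]
 [ 37.8 -10.5]]
```

View pics/s15.png

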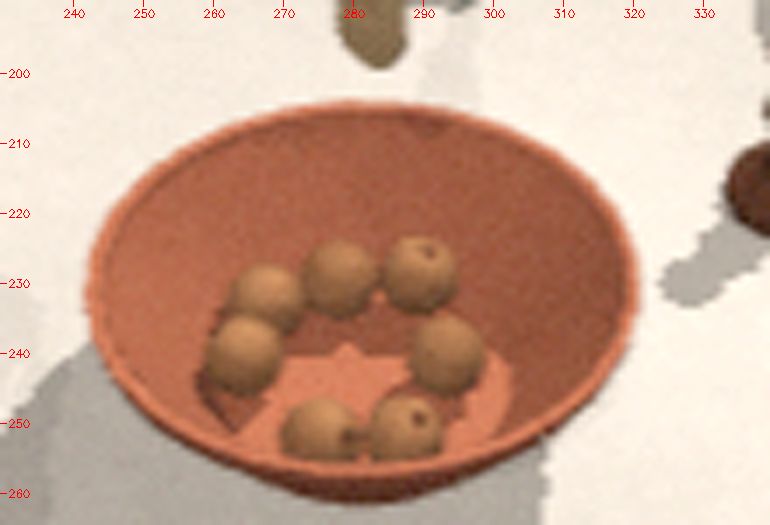

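View pics/t15.png

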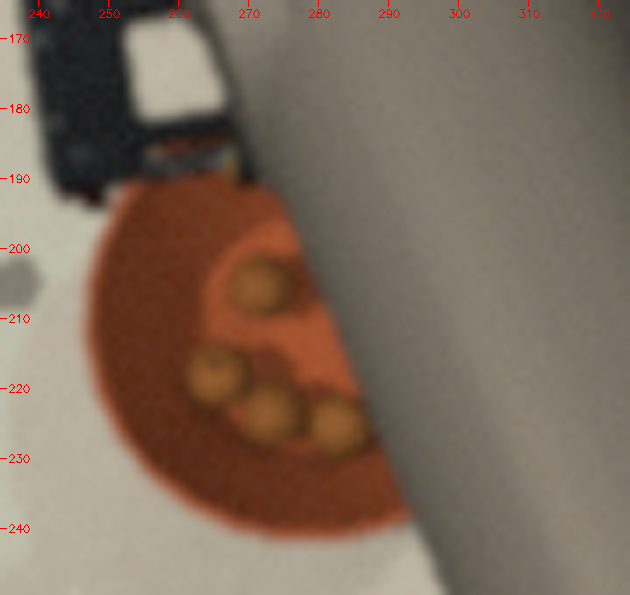

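Two views confirm seven balls in the dish. Returning the paddle to the rack while turning it back to its hung orientation.

>>> send_rows --pt "-25 -18 0 0 0 10" --pt "-50 -36 0 0 0 20" --pt "-75 -54 0 0 0 30" --pt "-100 -72 0 0 0 40" --pt "-125 -90 0 0 0 50"

```text
clock: 21.78
ee_pos: [0.4957, -0.1611, 0.3196]
tool_rot: [2.847, 1.327, 0.001]
force: [-0.4, 0.0, 0.1]
opening: 0.0153
```

```bash
python3 - <<'E'
from h import *
o=observe();print(o["clock"],o["ee_pos"],o["joints"].round(2),yang(),delta((.43,-.2945,.32),[0,-1,0]))
E
```

```text
21.775 [ 0.49567421 -0.16113227  0.31961959] [ 0.93  0.23 -0.86  1.75  0.19  1.24  0.9 ] -40.0 (array([-144.4,   35.4,   -0.4]), array([-0.0e+00, -1.0e-01,  1.4e+02]))
```

>>> send_rows --pt "-30 7 0 0 0 10" --pt "-60 14 0 0 0 20" --pt "-90 21 0 0 0 30" --pt "-120 28 0 0 0 40" --pt "-144 35 0 0 0 50"

```text
clock: 22.4
ee_pos: [0.4299, -0.2943, 0.3196]
tool_rot: [3.141, -0.001, 0.001]
force: [0.4, 0.2, 0.1]
opening: 0.0155
```

>>> send_rows --pt "0 0 0 0 0 10" --pt "0 0 0 0 0 20" --pt "0 0 0 0 0 30" --pt "0 0 0 0 0 40" --pt "0 0 0 0 0 50"

```text
clock: 23.02
ee_pos: [0.4307, -0.293, 0.3195]
tool_rot: [-2.847, 1.327, -0.001]
force: [0.1, -0.5, -0.9]
opening: 0.016
```

>>> send_rows --pt "0 0 0 0 0 10" --pt "0 0 0 0 0 20" --pt "0 0 0 0 0 30" --pt "0 0 0 0 0 40" --pt "0 0 0 0 0 40"

```text
clock: 23.65
ee_pos: [0.4307, -0.2931, 0.3194]
tool_rot: [-2.228, 2.214, -0.001]
force: [-0.5, 0.2, -0.6]
opening: 0.0159
```

```bash
python3 - <<'E'
from h import *
o=observe();print(o["clock"],o["ee_pos"],o["joints"].round(2),yang(),delta((.43,-.2945,.182),[0,-1,0]))
im=get_image("scene");crop(im,70,90,160,160,5,"pics/s16.png")
E
```

```text
23.65 [ 0.43073547 -0.29312352  0.31935695] [ 0.89  0.17 -0.47  1.77  0.08  1.22 -1.17] -179.6 (array([  1.4,   0.8, 137.4]), array([-0. , -0. ,  0.4]))
```

View pics/s16.png

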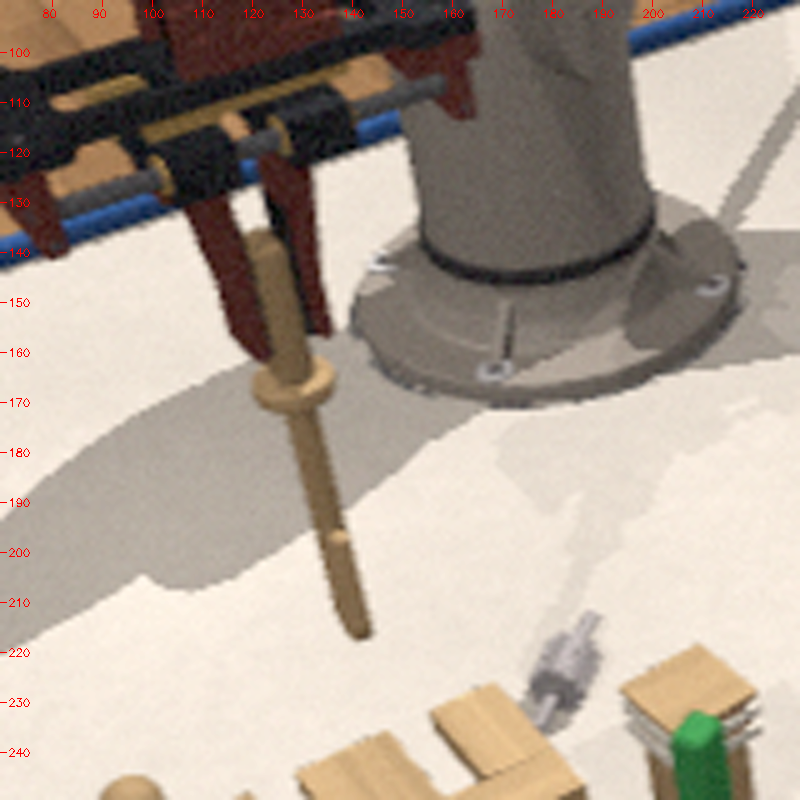

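>>> send_rows --pt "1.4 1 45 0 0 0.4" --pt "1.4 1 95 0 0 0.4" --pt "1.4 1 130 0 0 0.4" --pt "1.4 1 136 0 0 0.4" --pt "1.4 1 136 0 0 0.4"

```text
clock: 24.32
ee_pos: [0.43, -0.2952, 0.1836]
tool_rot: [-2.216, 2.226, -0.001]
force: [0.4, 0.2, -0.2]
opening: 0.016
```

```bash
python3 - <<'E'
from h import *
o=observe();print(o["clock"],o["ee_pos"],o["force"].round(1),yang(),delta((.5092,-.2945,.183),[0,-1,0]))
im=get_image("scene");crop(im,70,180,160,145,5,"pics/s17.png")
E
```

```text
24.325 [ 0.43004091 -0.29524779  0.18358507] [ 0.4  0.2 -0.2] 179.8 (array([ -1.1, -79.2,   0.7]), array([-0.1, -0. , -0.2]))
```

View pics/s17.png

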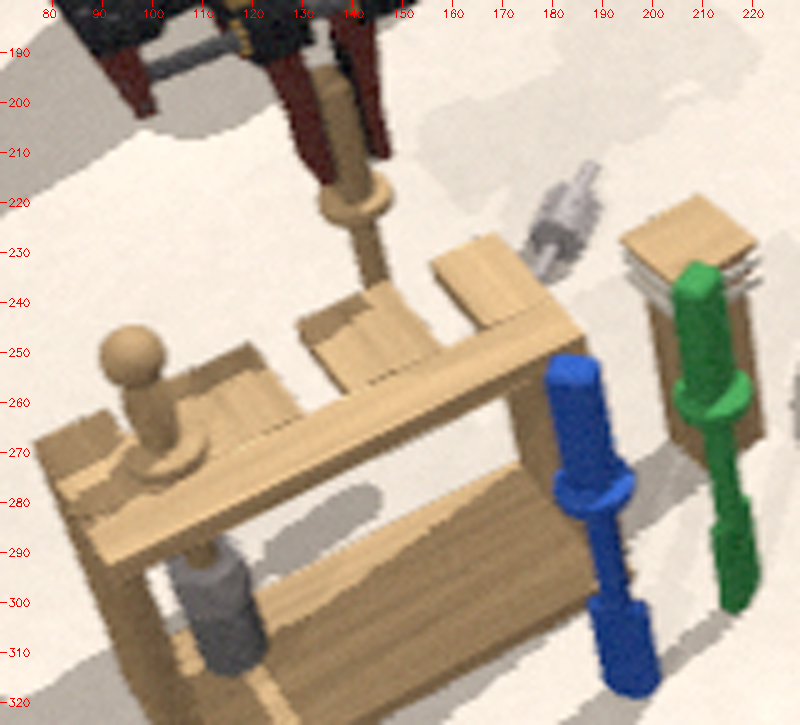

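>>> send_rows --pt "-1 -5 0 0 0 -0.2" --pt "-1 -20 0 0 0 -0.2" --pt "-1 -38 0 0 0 -0.2"

```text
clock: 24.75
ee_pos: [0.4691, -0.2946, 0.1833]
tool_rot: [-2.218, 2.225, -0.002]
force: [0.6, 0.0, -0.3]
opening: 0.0159
```

>>> send_rows --pt "0 -15 0 0 0 0" --pt "0 -30 0 0 0 0" --pt "0 -41 0 0 0 0" --pt "0 -41 0 0 0 0" --pt "0 -41 0 0 0 0"

```text
clock: 25.38
ee_pos: [0.5079, -0.2946, 0.1825]
tool_rot: [2.217, -2.225, -0.001]
force: [0.3, 0.5, -0.8]
opening: 0.0158
```

```bash
python3 - <<'E'
from h import *
o=observe();print(o["clock"],o["ee_pos"],o["force"].round(1),yang(),delta((.5092,-.2945,.177),[0,-1,0]))
im=get_image("scene");crop(im,70,180,160,145,5,"pics/s18.png")
E
```

```text
25.375 [ 0.50792595 -0.29462311  0.18249047] [ 0.3  0.5 -0.8] 179.8 (array([-0.1, -1.3,  5.5]), array([ 0. ,  0. , -0.2]))
```

View pics/s18.png

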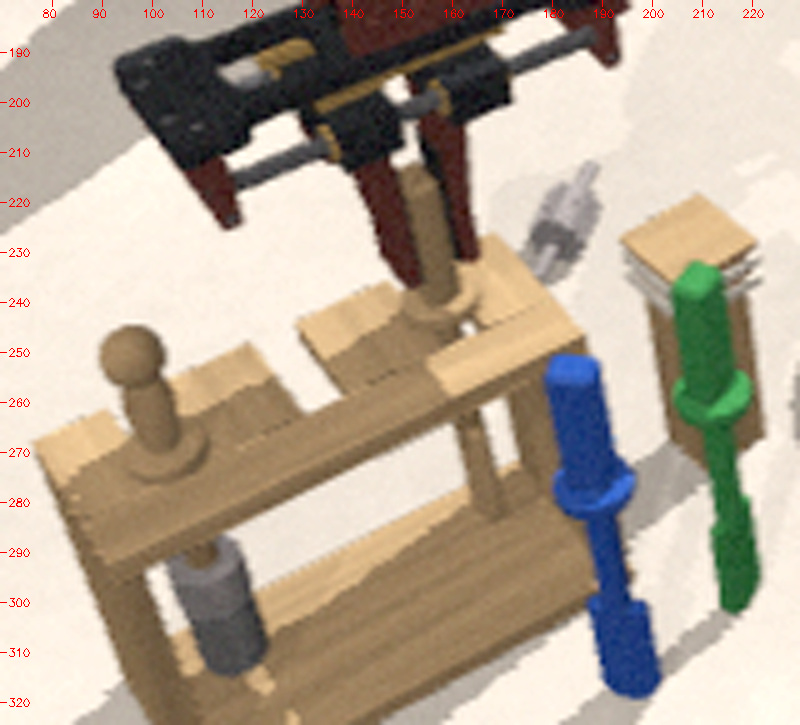

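Paddle in the slot, collar just above the board at (157,239). Lowering it, then releasing.

>>> send_rows --pt "0 -1 3 0 0 0" --pt "0 -1 5 0 0 0" --pt "0 -1 6 0 0 0" --pt "0 -1 6 0 0 0"

```text
clock: 25.92
ee_pos: [0.5092, -0.2946, 0.1771]
tool_rot: [2.217, -2.225, -0.0]
force: [-2.3, -0.0, 3.8]
opening: 0.016
```

>>> send_rows --pt "0 0 0 0 0 0" --pt "0 0 0 0 0 0" --pt "0 0 0 0 0 0" --pt "0 0 0 0 0 0" --pt "0 0 0 0 0 0" --hand 0

```text
clock: 26.55
ee_pos: [0.5094, -0.2945, 0.1766]
tool_rot: [-2.218, 2.225, -0.0]
force: [-0.4, -0.1, 0.3]
opening: 0.062
```

>>> send_rows --pt "0 0 -25 0 0 0" --pt "0 0 -60 0 0 0" --pt "0 0 -100 0 0 0" --pt "0 50 -130 0 0 0" --pt "20 95 -140 0 0 0"

```text
clock: 27.18
ee_pos: [0.4146, -0.3133, 0.3188]
tool_rot: [-2.221, 2.221, -0.005]
force: [0.4, -0.7, -0.7]
opening: 0.0877
```

>>> send_rows --pt "50 20 0 0 0 0" --pt "100 40 0 0 0 0" --pt "150 60 0 0 0 0" --pt "150 60 0 0 0 0" --pt "150 60 0 0 0 0"

```text
clock: 27.8
ee_pos: [0.3544, -0.4633, 0.3165]
tool_rot: [-2.218, 2.224, 0.001]
force: [0.4, 0.1, 0.2]
opening: 0.0878
```

```bash
python3 - <<'E'
from h import *
o=observe();print(o["clock"],o["ee_pos"],o["force"].round(1),o["opening"])
for n in("scene","top"):
    im=get_image(n);np.save(f"pics/{n}19.npy",im);cv2.imwrite(f"pics/{n}19.png",cv2.resize(im[...,::-1],(800,600),interpolation=cv2.INTER_CUBIC))
s=np.load("pics/scene19.npy");crop(s,70,190,160,135,5,"pics/s19r.png")
t=np.load("pics/top19.npy");crop(t,235,165,90,85,7,"pics/t19d.png")
E
```

```text
27.8 [ 0.35439011 -0.46329911  0.31650521] [0.4 0.1 0.2] 0.08780946580228853
```

View pics/scene19.png

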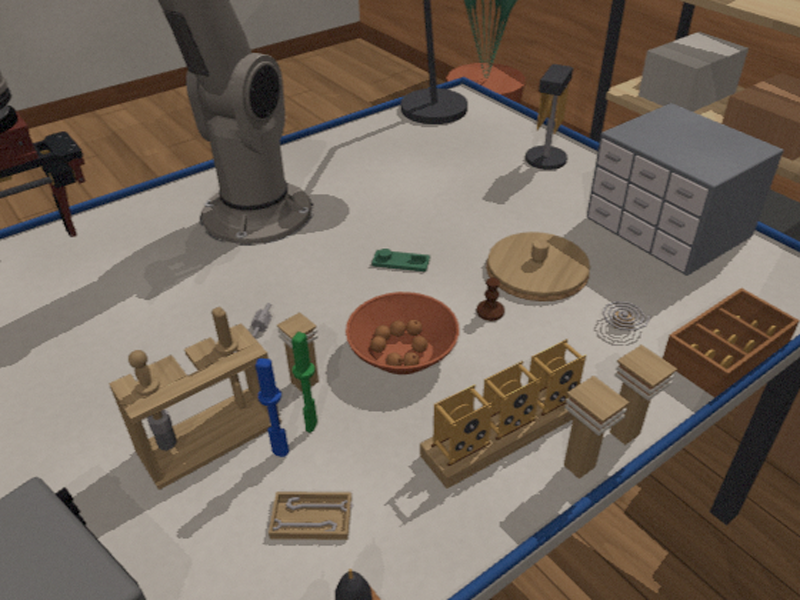

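View pics/top19.png

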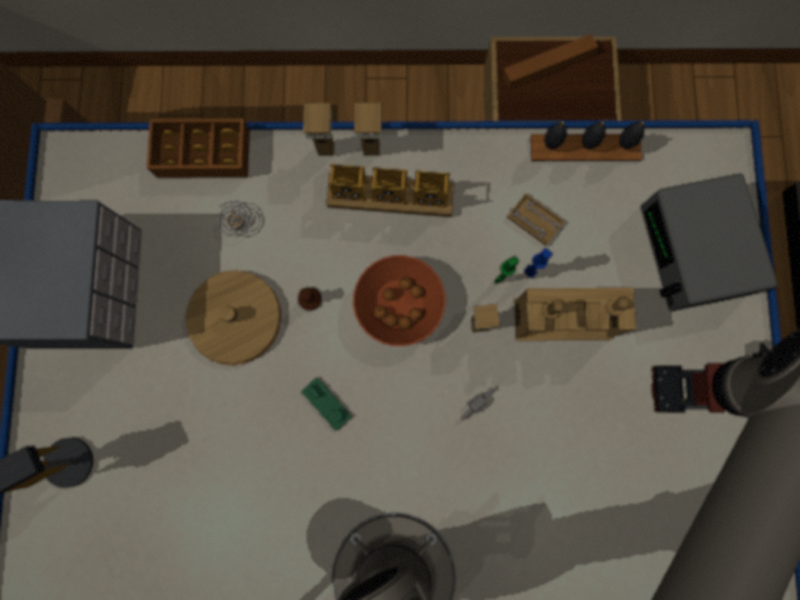

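View pics/s19r.png

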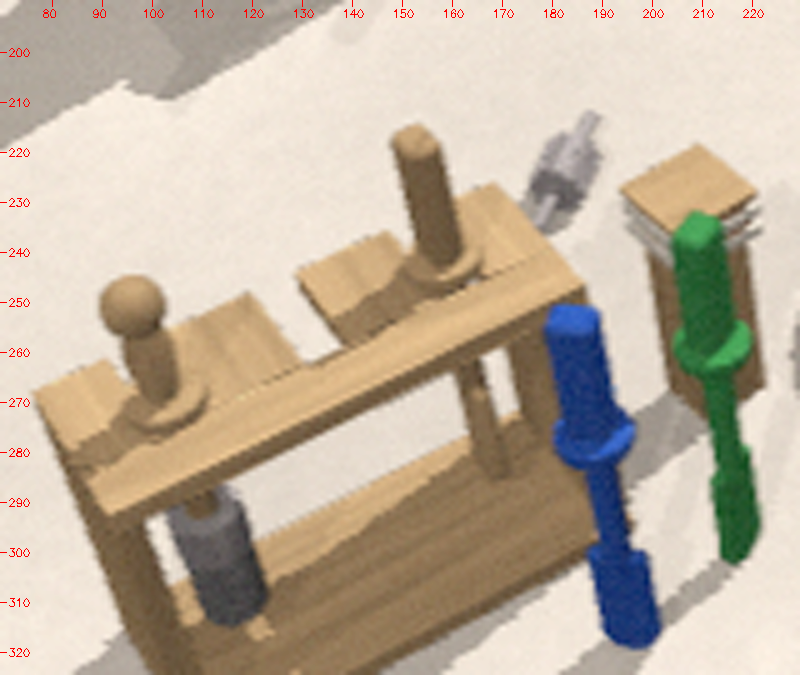

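View pics/t19d.png

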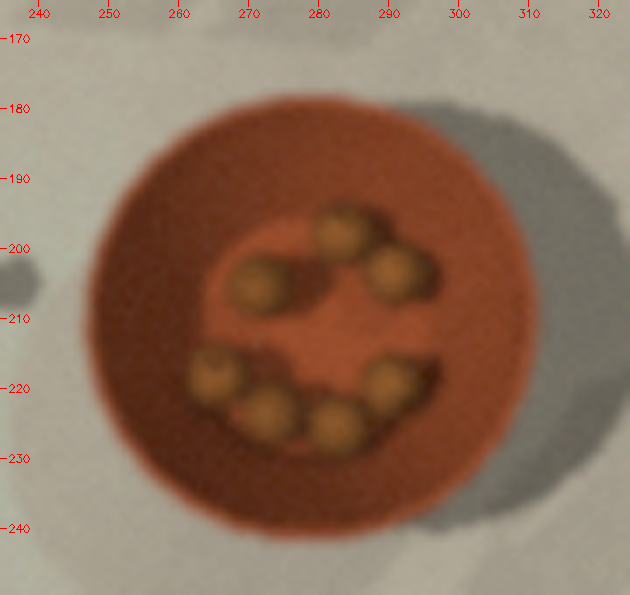

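The top view shows the lid concentric on the mat at (233,317) and seven balls in the dish, with the middle empty. The paddle is hanging in its slot at scene crop (157,241). The brush and bystanders look unchanged. Handing in.

```bash
python3 - <<'E'
from station import *
o=observe();print(o["clock"],abs(o["qd"]).max());print(close_job())
E
```

```text
27.9 0.00398726636034766
the job is handed in; nothing more can be done
None
```

I finished the job and handed it in at 27.9 s of the 72 s allowed. The lid is flat on the cork mat. I took the beech paddle, not the blue or green look-alikes, and hung it back in its own slot by the collar.

**Stirring:** I swept about 190° along the wall, then made two pushes through the middle. By its reading the blade stayed about 0.5 mm above the dish floor. No contact force showed, so I can't confirm it actually touched.

**Balls:** All seven are in the open dish. From the pictures, each is at least about 30 mm from where it started. The balls look alike and a few were briefly hidden behind the blade, so I told them apart by their order round the wall. Some now lie close to spots where other balls started. The former centre ball is the tightest case, because I couldn't be certain which of three positions it ended in; the nearest of those is about 30 mm from its start.

**Last checks:** In the final pictures nothing else seems to have moved, including the brush, frames, whistle and guide. The arm was clear of everything. The highest force I read was about 12 N, when setting the lid down.

**Disagreement:** The two cameras differed by up to about 7 mm on the mat and dish-rim centres, so I used the average. The lid landed centred to within a few millimetres by eye.

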